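# Load the ultrasonic bath: hook-on basket, sample jar, lid

### The arm

A 6-joint arm with a two-finger parallel gripper is mounted at the origin on a cart in front of the work surface, level with it; the furniture and walls round the work are solid. World frame = base frame: x ahead of the robot, y to its left, z up, the work surface at z = 0. Lengths are in m, angles in rad, forces in N, time in s.
With the tool pointing down it reaches from about 0.4 to 0.925 m from the base axis. Payload 3.4 kg.
Tool frame: the origin (TCP) lies at the very end of the fingers, on their centre line; the grasp point (between the pads) lies 19 mm behind it; z points along the fingers, y is the line along which they close (so a half turn about z gives the same grasp; the last joint's range is limited). The gripper opens to 85 mm and grips with 20 to 120 N. Pads are 22 mm wide; open, the fingers measure 114 mm over their backs; the gripper's body (76 mm by 85 mm) begins 54 mm behind the grasp point. The pads swing forward as they close: fully open they stand 13 mm farther back than shut.
Start: joints at [-1.321, 0.307, 1.506, -0, 1.328, -0.073], TCP at [0.183, -0.545, 0.21] pointing down, gripper open.
Joint ranges: [-3.12, 3.12], [-1.05, 2.28], [0.14, 2.33], [-1.42, 4.57], [0.1, 2.73], [-2.68, 2.68]. Speed limits (rad/s): [2.57, 2.57, 3.14, 3.14, 3.14, 3.14].

### API

Orientations are given as a unit quaternion [x, y, z, w].
In Python, from cell import ctrl gives the robot as it stands.
- The arm moves only by the shell command python3 inch.py 'ROWS' [FORCE]. ROWS is a JSON list of rows, 1 to 12 of them, each of 7 numbers: dx, dy, dz in m, then a rotation vector rx, ry, rz in rad, then the finger opening in m; each row is the pose to reach, as a shift and turn from the pose commanded when the command began, along the tool's axes at that moment; what a row does not reach only later rows make up. A row lasts 1/10 s, in which the tool goes at most 0.05 m and 0.15 rad, less where a joint would pass 70% of its speed; a pose out of reach is approached as far as the arm can. The fingers move at their own pace and stop on an object; FORCE is the grip in N (left out, the last holds). Time passes only in rows, so rows that do not move let the fingers close. It prints the time, the measured TCP pose, the force, the opening and the grip force at its end.
- ctrl.get_obs(): the state, without advancing time (a new reading comes with each control period).
- ctrl.capture(name): name is "scene" or "side" or "wrist"; returns a dict with "color" (384x512x3 uint8, blue, green, red), "fx", "fy", "cx", "cy" (pixels), "D" ([k1, k2, p1, p2, k3] as OpenCV has them; the pictures are not rectified), "R" (3x3) and "t" (3): a world point X has camera coordinates R X + t; the wrist camera has in their place "mount" (4x4, takes a point from camera to tool coordinates, whose origin is the TCP and whose axes are the flange's). Camera axes: x right, y down, z forward; pixel columns grow to the right and rows downward; lengths in m; the calibration is good to about 2 mm. A picture is of the moment at which its call begins: read the wrist's pose just before it. There is no depth.
- ctrl.finish_job(): hands the job in; it is judged then, once.
The state is a dict: "time": time; "q": joint angles; "qd": joint speeds; "joint_torque": joint torques, N m; "ee_pos": TCP position; "ee_rot": TCP orientation; "force": force on the tool from outside, world axes, zero at the start; "ft_torque": the same for the moment, N m; "gripper_width": finger opening in m; "finger_force": force on a finger pad.
Only numpy, scipy, OpenCV 4.12 (cv2) and the standard library are available. Lean on these libraries where they do the work, as an engineer would, in place of code of your own. Each camera call takes 0.05 s, during which the arm holds its last target. There are 200 camera calls.

### The job

Get the empty ultrasonic bath ready for a run: hook the wire basket's bent lip over the rim of the tank so that the basket hangs level inside, off the tank floor, and stand the tall, narrow sample jar (not the squat one) upright in the basket, setting it down gently. Then put the lid on so that it sits flat on the bath's deck all round, over the rim and the basket. Leave the other things on the bench where they are.

Things in the scene. Friction and masses are not known exactly. Their poses are not given: they have to be found in the camera images.
- bath: Benchtop ultrasonic bath, fixed: white casing 196 (x) x 236 (y) mm, grey control panel with two black knobs on its -x side, empty steel tank open at the top. Origin: centre of the underside, at bench level. Flat deck at z = 111; the tank's mouth is 130 (x) x 170 (y) inside, its floor at z = 35.
- bath_rim (a point): Centre of the tank's mouth at rim height, 125 mm above the bath's origin; axes as the bath's. The rim stands 14 mm up from the deck, 4 mm thick (wall centres at x = +-67, y = +-87), bare outside, so a lip can hook over any side. Deck outside it: 27 to 29 mm wide.
- basket: Loose hook-on steel wire basket, 0.22 kg, open at the top, standing on its floor. Origin: centre of the underside. Wire part x = +-46, y = +-52, walls 35 high, floor 3 thick. Two flat straps 25 wide at y = +-34.5 rise on its -x side (plane x = -46) and bend outward into the lip. Hung properly, the origin is 50 mm above the bath's.
- basket_lip (a point): Middle of the slot under the bent lip, at the lip's underside (x = -54.5, y = 0, z = 75 in the basket's frame, axes the same); the rim's wall centre belongs here. Slot: from x = -59 (inner face of the down-turned legs, which reach down to z = 64 and flare outward 4 mm) to x = -50 (rubber buffers low on the straps).
- basket_tab (a point): Middle of the top edge of the basket's flat grip tab (x = -46, y = 0, z = 100 in the basket's frame, axes the same). The tab stands between the straps, 2.5 mm thick (x), 46 wide (y). Pinch it from above across x, fingertips at most 22 mm below its top, to stay clear of the rim.
- jar_a: The sample: the taller, narrower of two white-capped sample jars, closed, upright, 53 mm diameter, 68 high, 0.14 kg. Origin: centre of its underside, z up.
- lid: Loose steel lid, an inverted pan 172 (x) x 206 (y) x 47 mm, 0.35 kg, walls and top 2.5 thick, lying open side down. Origin: centre at the level of its lower edge. On the bath its y axis lies along the bath's y (either way round), origin 111 mm above the bath's; play round the rim about 12 mm, 6 mm less on the side where the lip hangs.
- lid_handle (a point): Centre of the lid's black bar handle, 77 mm above the lid's lower edge; axes as the lid's. The bar runs along y, 100 long, 14 wide (x), 16 high, on two posts at y = +-40, 22 mm clear above the lid's top.
- jar_d: Bystander: the squat, wide white-capped jar, 61 mm diameter, 55 high. Origin: centre of its underside.
- beaker_250: Bystander: glass beaker, 80 x 94 x 98 mm. Origin: centre of its underside.
- bottle_amber: Bystander: brown bottle with black cap, 58 mm diameter, 132 high. Origin: centre of its underside.

How it is judged:
By the outcome, as a careful person would: the job done as asked, in the order asked, and still so for the second after the job is handed in, with the robot touching nothing.
It also fails if it takes over 72 s, if anything falls off the work surface, if the arm or the gripper's body presses on something with over 40 N, if the wrist force passes 120 N, or if a joint passes its speed limit or range.

## Working session

There is one attempt and no reset: what is moved stays moved. The work goes in short steps, Python scripts to look and compute and a shell command to move; the robot and the scene stay as the last step left them, time stands still between calls to the robot, and variables do not carry over. Pictures are saved under pics/ and viewed, at most 10 in all, crops included, and the job is handed in when it is done.

```bash
ls; mkdir -p pics; python3 - <<'E'
from cell import ctrl
import cv2,numpy as np
o=ctrl.get_obs();print(o['time'],o['ee_pos'],o['ee_rot'])
for n in ("scene","side","wrist"):
    c=ctrl.capture(n);cv2.imwrite(f"pics/{n}0.png",c["color"])
    np.savez(f"pics/{n}0.npz",**{k:np.array(v) for k,v in c.items()})
    print(n,c["fx"],c["fy"],c["cx"],c["cy"],c["D"]); print(c.get("R"),c.get("t"),c.get("mount"))
a=cv2.imread("pics/scene0.png");b=cv2.imread("pics/side0.png");
cv2.imwrite("pics/s0.png",cv2.resize(a,(800,600)));cv2.imwrite("pics/d0.png",cv2.resize(b,(800,600)))
E
```

```text
cell.py
inch.py
pics
0.0 [ 0.182731   -0.54440149  0.20868294] [ 9.86922512e-01  1.61192103e-01 -9.97859334e-05 -1.02515560e-03]
scene 425.0361074458553 425.0361074458553 257.24129432875066 189.22560437568092 [-0.16242027  0.          0.          0.          0.        ]
[[-0.45960472 -0.88782506 -0.02302547]
 [-0.47840694  0.26933582 -0.83581398]
 [ 0.74825818 -0.37312851 -0.54852968]] [0.2823689  0.33791157 0.73080106] None
side 470.1534145870875 470.1534145870875 256.72928088179737 189.99478577992818 [0.01560337 0.         0.         0.         0.        ]
[[ 0.03735022 -0.99929039 -0.00486628]
 [-0.39220305 -0.01017998 -0.91982234]
 [ 0.91912009  0.03626414 -0.39230496]] [0.00768871 0.31809198 0.97997761] None
wrist 328.68732019274734 328.68732019274734 253.92141016066145 191.0836685972283 [0.02624892 0.         0.         0.         0.        ]
None None [[-1.73793827e-05 -9.45944738e-01 -3.24327848e-01  8.30567431e-02]
 [ 9.99999836e-01 -2.01918535e-04  5.35336070e-04 -1.79404580e-04]
 [-5.71886143e-04 -3.24327785e-01  9.45944586e-01 -1.64738484e-01]
 [ 0.00000000e+00  0.00000000e+00  0.00000000e+00  1.00000000e+00]]
```

View pics/s0.png

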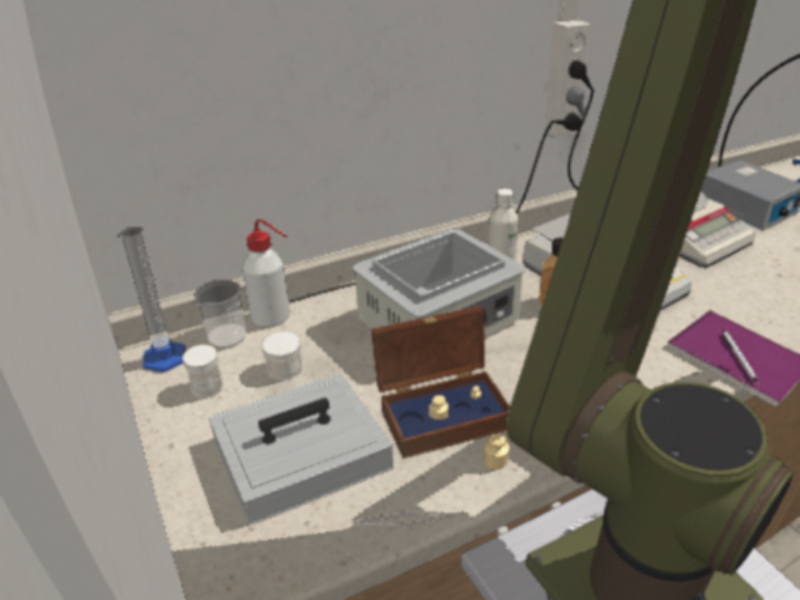

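View pics/d0.png

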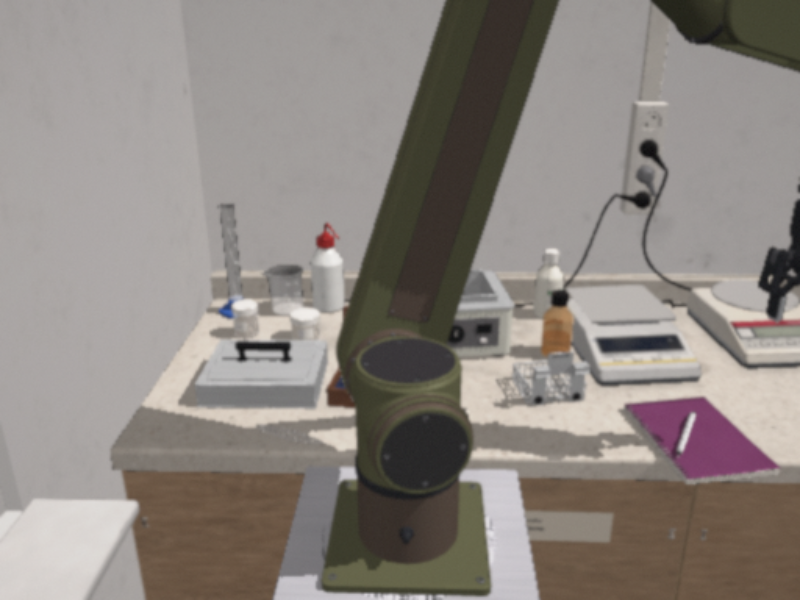

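Scene: the lid is at (300,440), the tall jar (202,370), the squat jar (282,355) and the bath (440,290), with its knobs facing the robot. Side: the basket is at (550,380), its straps and lip facing the robot.

```bash
cat > h.py <<'E'
import numpy as np,cv2
from scipy.spatial.transform import Rotation as Ro
def load(f):
    return dict(np.load(f))
def snap(ctrl,n,tag):
    o=ctrl.get_obs(); c=ctrl.capture(n); d={k:np.array(v) for k,v in c.items()}
    if n=="wrist":
        T=np.eye(4);T[:3,:3]=Ro.from_quat(o['ee_rot']).as_matrix();T[:3,3]=o['ee_pos'];M=np.linalg.inv(T@d['mount'])
        d['R']=M[:3,:3];d['t']=M[:3,3]
    np.savez(f"pics/{tag}.npz",**d); cv2.imwrite(f"pics/{tag}.png",cv2.resize(d['color'],(800,600),interpolation=cv2.INTER_CUBIC)); return d
def K(c): return np.array([[c['fx'],0,c['cx']],[0,c['fy'],c['cy']],[0,0,1.]],float)
def ray(c,p,s=1.5625):  # p in 800x600 view pixels
    p=(np.array(p,float).reshape(-1,1,2)+.5)/s-.5
    u=cv2.undistortPoints(p,K(c),c['D'])[:,0]
    d=np.c_[u,np.ones(len(u))]@c['R']; return -c['R'].T@c['t'],d
def onz(c,p,z,s=1.5625):
    o,d=ray(c,p,s); return o+d*((z-o[2])/d[:,2])[:,None]
def tri(cs,ps,s=1.5625):
    A=np.zeros((3,3));b=np.zeros(3);L=[]
    for c,p in zip(cs,ps):
        o,d=ray(c,p,s);d=d[0]/np.linalg.norm(d[0]);P=np.eye(3)-np.outer(d,d);A+=P;b+=P@o;L.append((P,o))
    X=np.linalg.solve(A,b);return X,[np.linalg.norm(P@(X-o)) for P,o in L]
def proj(c,X):
    return (cv2.projectPoints(np.array(X,float).reshape(-1,1,3),cv2.Rodrigues(c['R'])[0],c['t'],K(c),c['D'])[0][:,0]+.5)*1.5625-.5
E
python3 - <<'E'
from h import *
np.set_printoptions(precision=3,suppress=True)
s=load('pics/scene0.npz');d=load('pics/side0.npz')
print("jar cap",onz(s,[(202,355)],.068),onz(d,[(245,306)],.068),tri([s,d],[(202,355),(245,306)]))
print("squat",onz(s,[(282,341)],.055))
print("lid handle ends",onz(s,[(265,432),(326,404)],.085),onz(d,[(238,345),(288,346)],.085))
print("rim corners",onz(s,[(362,268),(412,302),(519,267),(453,234)],.115))
print("basket tab",onz(d,[(553,356)],.1), onz(d,[(527,370),(585,360)],.075))
print("bottle",onz(d,[(559,354)],0),"beaker",onz(s,[(224,343)],0))
E
```

```text
jar cap [[0.597 0.355 0.068]] [[0.596 0.352 0.068]] (array([0.603, 0.354, 0.064]), [np.float64(0.0006292143688389543), np.float64(0.0006292143688389817)])
squat [[0.588 0.229 0.055]]
lid handle ends [[0.373 0.322 0.085]
 [0.385 0.232 0.085]] [[0.386 0.314 0.085]
 [0.384 0.224 0.085]]
rim corners [[ 0.639  0.061  0.115]
 [ 0.506  0.036  0.115]
 [ 0.511 -0.171  0.115]
 [ 0.667 -0.135  0.115]]
basket tab [[ 0.33  -0.235  0.1  ]] [[ 0.326 -0.193  0.075]
 [ 0.365 -0.298  0.075]]
bottle [[ 0.531 -0.285  0.   ]] beaker [[0.705 0.304 0.   ]]
```

```bash
python3 inch.py '[[0.265,-0.233,-0.06,0,0,-1.5,0.085],[0.265,-0.233,-0.06,0,0,-1.5,0.085],[0.265,-0.233,-0.06,0,0,-1.5,0.085],[0.265,-0.233,-0.06,0,0,-1.5,0.085],[0.265,-0.233,-0.06,0,0,-1.5,0.085],[0.265,-0.233,-0.06,0,0,-1.5,0.085],[0.265,-0.233,-0.06,0,0,-1.5,0.085],[0.265,-0.233,-0.06,0,0,-1.5,0.085],[0.265,-0.233,-0.06,0,0,-1.5,0.085],[0.265,-0.233,-0.06,0,0,-1.5,0.085],[0.265,-0.233,-0.06,0,0,-1.5,0.085],[0.265,-0.233,-0.06,0,0,-1.5,0.085]]'; python3 - <<'E'
from h import *
from cell import ctrl
snap(ctrl,"wrist","w1");snap(ctrl,"scene","s1");snap(ctrl,"side","d1")
E
```

```text
time: 1.35
ee_pos: [0.3598, -0.2398, 0.2694]
ee_rot: [0.614, 0.79, 0.0, -0.0]
force: [-0.4, -1.2, 0.2]
gripper_width: 0.0849
finger_force: 0.0
```

View pics/w1.png

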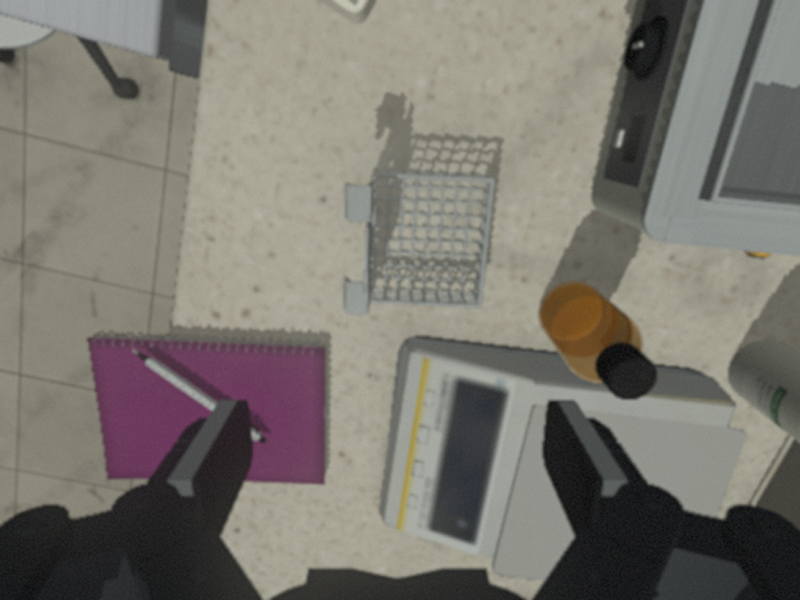

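Wrist view: the basket's walls run from (370,172) to (490,305). The two lip straps are at (357,203) and (357,297), and the tab is edge-on at about x=368.

```bash
python3 - <<'E'
from h import *
np.set_printoptions(precision=3,suppress=True)
w=load('pics/w1.npz')
P=[(346,184),(372,184),(372,221),(346,221),(344,280),(369,280),(369,313),(344,313)]
Q=onz(w,P,.077);print(Q)
W=onz(w,[(372,175),(494,180),(480,303),(371,304)],.035);print(W)
i=w['color']; cv2.imwrite('pics/crop1.png',cv2.resize(i[80:230,190:350],(800,750),interpolation=cv2.INTER_CUBIC)[:600])
print(proj(w,[0.36,-.24,0.1]))
E
```

```text
[[ 0.315 -0.206  0.077]
 [ 0.332 -0.201  0.077]
 [ 0.338 -0.226  0.077]
 [ 0.32  -0.231  0.077]
 [ 0.328 -0.273  0.077]
 [ 0.345 -0.268  0.077]
 [ 0.351 -0.293  0.077]
 [ 0.333 -0.298  0.077]]
[[ 0.329 -0.2    0.035]
 [ 0.42  -0.181  0.035]
 [ 0.439 -0.278  0.035]
 [ 0.352 -0.301  0.035]]
[[398.227 255.595]]
```

```bash
python3 inch.py '[[-0.002,-0.02,0.05,0,0,0.045,0.085],[-0.002,-0.02,0.09,0,0,0.045,0.085],[-0.002,-0.02,0.09,0,0,0.045,0.05],[-0.002,-0.02,0.09,0,0,0.045,0.05]]'; python3 - <<'E'
from h import *
from cell import ctrl
snap(ctrl,"wrist","w2")
E
```

```text
time: 1.9
ee_pos: [0.341, -0.2469, 0.1798]
ee_rot: [0.63, 0.776, 0.0, -0.001]
force: [0.9, -0.3, -0.4]
gripper_width: 0.0583
finger_force: 0.0
```

View pics/w2.png

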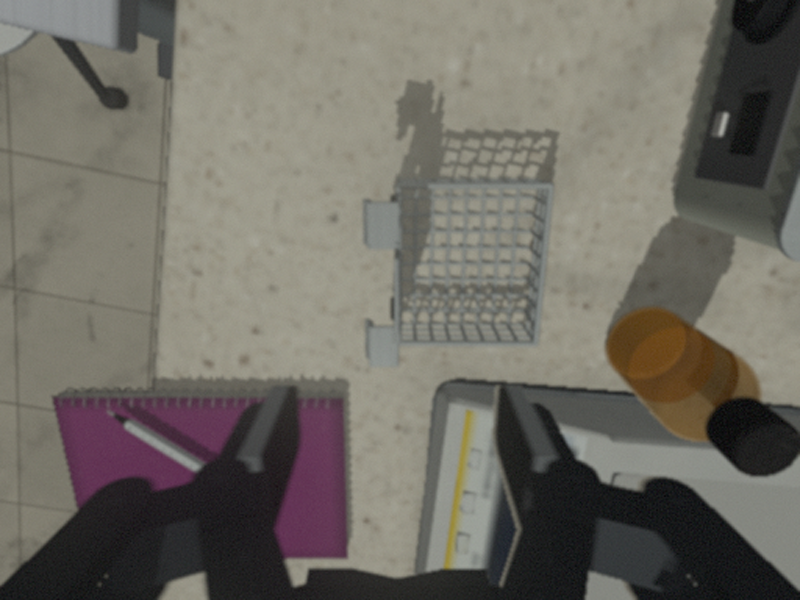

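The strap outer corners are at (364,202), (365,245), (366,322) and (367,366). The tab's top edge is near x=395, from y=252 to 318.

```bash
python3 - <<'E'
from h import *
np.set_printoptions(precision=4,suppress=True)
a=load('pics/w1.npz');b=load('pics/w2.npz')
for p,q in [((346,184),(364,202)),((346,221),(365,246)),((344,280),(366,321)),((344,313),(367,366)),((372,175),(399,183)),((494,180),(552,184)),((480,303),(537,343)),((371,304),(399,341))]:
    X=tri([a,b],[p,q]);print(X[0],np.max(X[1]))
print(onz(b,[(364,202),(365,245),(366,322),(367,366),(400,202),(399,365)],.077))
print(onz(b,[(395,252),(395,285),(395,318)],.1))
print(onz(a,[(368,225),(368,275)],.1))
E
```

```text
[ 0.315  -0.2048  0.0872] 0.00033831261171627476
[ 0.3187 -0.2356  0.0513] 0.0001837542693839205
[ 0.3277 -0.2778  0.061 ] 0.00041129457579958014
[ 0.3334 -0.2961  0.0817] 1.664284453552977e-05
[ 0.3303 -0.195   0.0729] 0.0010500403529732736
[ 0.4204 -0.1805  0.0324] 0.0003209144845537889
[ 0.435  -0.2737  0.0508] 0.00045741157487145796
[ 0.3544 -0.312   0.0019] 0.0010752792622723585
[[ 0.3145 -0.2066  0.077 ]
 [ 0.3192 -0.2288  0.077 ]
 [ 0.3279 -0.2718  0.077 ]
 [ 0.3335 -0.2984  0.077 ]
 [ 0.3327 -0.2028  0.077 ]
 [ 0.3514 -0.294   0.077 ]]
[[ 0.3346 -0.2238  0.1   ]
 [ 0.338  -0.2403  0.1   ]
 [ 0.3416 -0.2575  0.1   ]]
[[ 0.3357 -0.225   0.1   ]
 [ 0.3435 -0.2581  0.1   ]]
```

```bash
python3 inch.py '[[-0.0015,0,0.045,0,0,0,0.04],[-0.0015,0,0.08,0,0,0,0.03],[-0.0015,0,0.097,0,0,0,0.025],[-0.0015,0,0.097,0,0,0,0.0],[-0.0015,0,0.097,0,0,0,0.0],[-0.0015,0,0.097,0,0,0,0.0],[-0.0015,0,0.097,0,0,0,0.0],[-0.0015,0,0.097,0,0,0,0.0],[-0.0015,0,0.097,0,0,0,0]]' 70; python3 - <<'E'
from h import *
from cell import ctrl
snap(ctrl,"side","d3");snap(ctrl,"wrist","w3")
E
```

```text
time: 2.85
ee_pos: [0.3418, -0.2486, 0.0832]
ee_rot: [0.63, 0.777, -0.0, 0.001]
force: [-0.4, -0.7, 0.2]
gripper_width: 0.0003
finger_force: 0.0
```

View pics/w3.png

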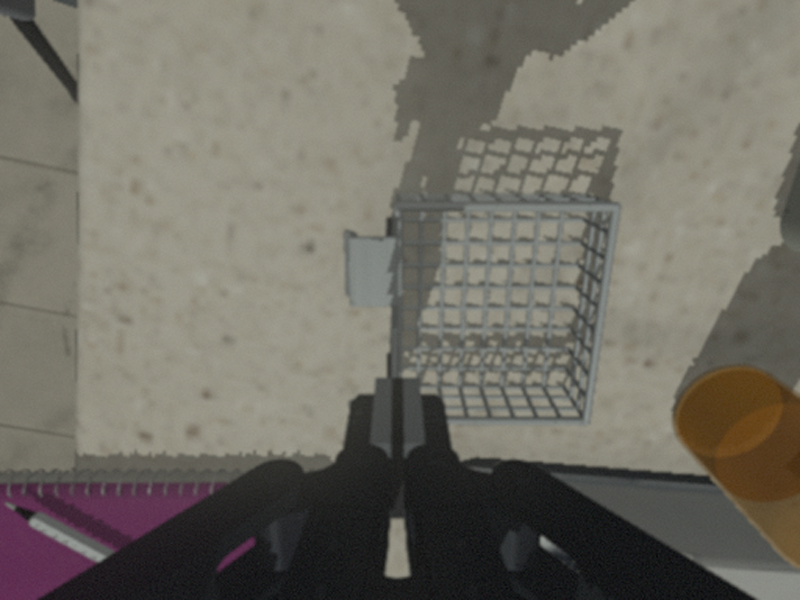

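Fingers are closed with nothing gripped. The tips are at (397,385), and the tab's visible end is near (390,355), just left of the finger line. I'll measure it.

```bash
python3 - <<'E'
from h import *
from cell import ctrl
np.set_printoptions(precision=4,suppress=True)
c=load('pics/w3.npz');a=load('pics/w1.npz');b=load('pics/w2.npz')
print(proj(c,[[.3418,-.2486,.0832],[.3418,-.2486,.1]]))
print(onz(c,[(346,232),(348,305),(395,235)],.077))
print(onz(c,[(390,355)],.1),onz(c,[(390,355)],.085))
ps=[((346,184),(364,202),(346,232)),((346,221),(365,246),(348,305))]
for p in ps: print(tri([a,b,c],p))
print(tri([b,c],[(364,202),(346,232)]),tri([b,c],[(365,246),(348,305)]))
for n,im in (('w2',b),('w3',c)):pass
k=cv2.resize(b['color'][110:250,210:370],(400,350),interpolation=cv2.INTER_CUBIC);l=cv2.resize(c['color'][130:270,180:340],(400,350),interpolation=cv2.INTER_CUBIC)
m=load('pics/d3.npz')['color'];m=cv2.resize(m[200:280,300:400],(400,320),interpolation=cv2.INTER_CUBIC)
cv2.imwrite('pics/mm.png',np.hstack([l,np.vstack([m,np.zeros((30,400,3),np.uint8)])]))
E
```

```text
[[398.5644 371.1946]
 [398.6727 394.9057]]
[[ 0.3144 -0.2045  0.077 ]
 [ 0.3196 -0.23    0.077 ]
 [ 0.3307 -0.2021  0.077 ]]
[[ 0.3362 -0.2353  0.1   ]] [[ 0.3374 -0.2422  0.085 ]]
(array([ 0.3136, -0.2085,  0.0603]), [np.float64(0.00047888717942188647), np.float64(0.0008051043250164071), np.float64(0.0003269092026547605)])
(array([ 0.3196, -0.2305,  0.0749]), [np.float64(0.000542438849138788), np.float64(0.0007480561164692334), np.float64(0.00022742371910711246)])
(array([ 0.3131, -0.2109,  0.0482]), [np.float64(0.0003838129389589289), np.float64(0.0003838129389589849)]) (array([ 0.3196, -0.2282,  0.0819]), [np.float64(0.000194066045930158), np.float64(0.00019406604593014752)])
```

View pics/mm.png

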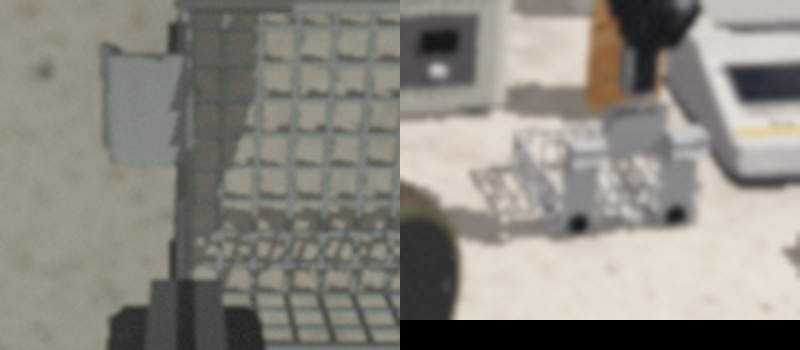

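```bash
python3 - <<'E'
from h import *
from cell import ctrl
np.set_printoptions(precision=4,suppress=True)
d=load('pics/d3.npz');d1=load('pics/d0.npz')
def crop(p): return (((p+.5)/1.5625-.5)-[300,200])*4+[400,0]
for nm,X in (('tcp',[.3418,-.2486,.0832]),('tcp.102',[.3418,-.2486,.102]),('tabTop .339',[.339,-.249,.1]),('tab bl',[.339,-.249,.0])): print(nm,crop(proj(d,X)))
# lip outer top corners seen in crop
def inv(p): return (np.array(p,float)-[400,0])/4+[300,200]
for q in [(570,145),(612,135),(668,135),(705,128),(603,108),(668,105)]:
    print(q,onz(d,[inv(q)],.077,1),onz(d,[inv(q)],.1,1))
o=ctrl.get_obs();print(o['gripper_width'],o['finger_force'],o['force'],o['ee_pos'])
E
```

```text
Traceback (most recent call last):
  File "h.py", line 4, in load
    return dict(np.load(f))
                ~~~~~~~^^^
FileNotFoundError: [Errno 2] No such file or directory: 'pics/d0.npz'
```

```bash
python3 - <<'E'
from h import *
from cell import ctrl
np.set_printoptions(precision=4,suppress=True)
d=load('pics/d3.npz')
def crop(p): return (((p+.5)/1.5625-.5)-[300,200])*4+[400,0]
for nm,X in (('tcp',[.3418,-.2486,.0832]),('tcp.102',[.3418,-.2486,.102]),('tabTop .339',[.339,-.249,.1]),('tab bl',[.339,-.249,.0])): print(nm,crop(proj(d,X)))
def inv(p): return (np.array(p,float)-[400,0])/4+[300,200]
for q in [(570,145),(612,135),(668,135),(705,128),(603,108),(668,105)]:
    print(q,onz(d,[inv(q)],.077,1),onz(d,[inv(q)],.1,1))
o=ctrl.get_obs();print(o['gripper_width'],o['finger_force'],o['force'],o['ee_pos'])
E
```

```text
tcp [[630.3719 125.3419]]
tcp.102 [[632.613 100.177]]
tabTop .339 [[633.6669 104.8352]]
tab bl [[622.0183 235.4466]]
(570, 145) [[ 0.3248 -0.2069  0.077 ]] [[ 0.2826 -0.1999  0.1   ]]
(612, 135) [[ 0.3395 -0.2366  0.077 ]] [[ 0.2967 -0.2285  0.1   ]]
(668, 135) [[ 0.3406 -0.2737  0.077 ]] [[ 0.2978 -0.2642  0.1   ]]
(705, 128) [[ 0.3512 -0.3002  0.077 ]] [[ 0.308  -0.2896  0.1   ]]
(603, 108) [[ 0.3781 -0.2363  0.077 ]] [[ 0.3339 -0.2282  0.1   ]]
(668, 105) [[ 0.3839 -0.2814  0.077 ]] [[ 0.3394 -0.2715  0.1   ]]
-8.5852792753697e-05 0.0 [ 0.8175  0.3495 -0.2003] [ 0.3415 -0.2484  0.0829]
```

The side view shows the tab in front of the closed fingers, about 5 mm nearer the robot. The fingers shut before they had finished descending. I'll rise, open, shift and regrasp with pauses.

```bash
python3 inch.py '[[0,-0.004,-0.04,0,0,0,0.0],[0,-0.004,-0.04,0,0,0,0.05],[0,-0.004,-0.04,0,0,0,0.05],[0,-0.004,-0.04,0,0,0,0.05],[0,-0.004,0,0,0,0,0.05],[0,-0.004,0.001,0,0,0,0.05],[0,-0.004,0.001,0,0,0,0.05],[0,-0.004,0.001,0,0,0,0.05],[0,-0.004,0.001,0,0,0,0],[0,-0.004,0.001,0,0,0,0],[0,-0.004,0.001,0,0,0,0],[0,-0.004,0.001,0,0,0,0]]' 70;python3 inch.py '[[0,0,0,0,0,0,0],[0,0,0,0,0,0,0],[0,0,0,0,0,0,0]]'
```

```text
time: 4.15
ee_pos: [0.3377, -0.2493, 0.082]
ee_rot: [0.63, 0.777, -0.0, 0.0]
force: [0.1, -0.0, -0.3]
gripper_width: -0.0001
finger_force: 0.0
time: 4.45
ee_pos: [0.3375, -0.2491, 0.0816]
ee_rot: [0.63, 0.777, -0.0, -0.0]
force: [0.4, -0.5, 0.1]
gripper_width: 0.0002
finger_force: 0.0
```

```bash
python3 - <<'E'
from h import *
from cell import ctrl
np.set_printoptions(precision=3,suppress=True)
d=snap(ctrl,"side","d4");s=snap(ctrl,"scene","s4");w=snap(ctrl,"wrist","w4")
t=[.3376,-.2492,.0818]
pd=(proj(d,t)[0]+.5)/1.5625-.5;ps=(proj(s,t)[0]+.5)/1.5625-.5;print(pd,ps)
def cr(c,p,k=8,h=25):
    x,y=[int(round(v)) for v in p];i=c['color'][max(y-h,0):y+h,max(x-h,0):x+h];print(x,y,i.shape);return cv2.resize(i,(400,400),interpolation=cv2.INTER_CUBIC)
cv2.imwrite('pics/m4.png',np.hstack([cr(d,pd),cr(w,(254,230),h=45)]))
E
```

```text
[358.033 232.554] [397.389 205.77 ]
358 233 (50, 50, 3)
254 230 (90, 90, 3)
```

View pics/m4.png

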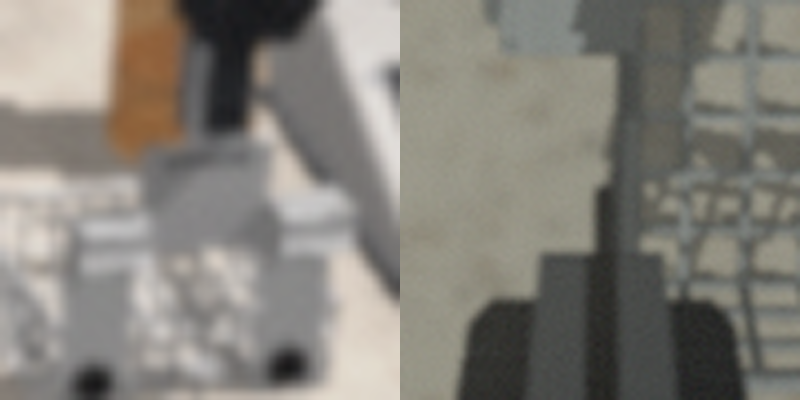

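The side view shows the finger end at about (222,138) in the crop, level with or above the tab's top edge, so I'll triangulate where the tips really are.

```bash
python3 - <<'E'
from h import *
from cell import ctrl
np.set_printoptions(precision=4,suppress=True)
d=load('pics/d4.npz');w=load('pics/w4.npz')
pd=(333+222/8,208+138/8);pw=(209+202/4.444,185+255/4.444)
print(tri([d,w],[pd,pw],1))
for z in (.082,.09,.1,.105,.11): print(z,onz(d,[pd],z,1),onz(w,[pw],z,1))
print("tab top L,R", onz(d,[(333+148/8,208+150/8),(333+270/8,208+143/8)],.1,1))
E
```

```text
(array([ 0.3366, -0.2491,  0.1012]), [np.float64(0.006059877244822368), np.float64(0.006059877244822383)])
0.082 [[ 0.3797 -0.2633  0.082 ]] [[ 0.338  -0.2522  0.082 ]]
0.09 [[ 0.3641 -0.2601  0.09  ]] [[ 0.3372 -0.248   0.09  ]]
0.1 [[ 0.3447 -0.2561  0.1   ]] [[ 0.3361 -0.2429  0.1   ]]
0.105 [[ 0.335 -0.254  0.105]] [[ 0.3355 -0.2403  0.105 ]]
0.11 [[ 0.3253 -0.252   0.11  ]] [[ 0.335  -0.2377  0.11  ]]
tab top L,R [[ 0.3354 -0.2303  0.1   ]
 [ 0.3416 -0.2713  0.1   ]]
```

Both views put the real fingertips at z≈0.105, so they closed just above the tab. I'll open, go 20 mm lower and close again.

```bash
python3 inch.py '[[-0.001,0.001,-0.01,0,0,0,0.04],[-0.001,0.001,-0.01,0,0,0,0.04],[-0.001,0.001,-0.01,0,0,0,0.04],[-0.001,0.001,0.01,0,0,0,0.04],[-0.001,0.001,0.02,0,0,0,0.04],[-0.001,0.001,0.02,0,0,0,0.04],[-0.001,0.001,0.02,0,0,0,0.04],[-0.001,0.001,0.02,0,0,0,0],[-0.001,0.001,0.02,0,0,0,0],[-0.001,0.001,0.02,0,0,0,0],[-0.001,0.001,0.02,0,0,0,0],[-0.001,0.001,0.02,0,0,0,0]]' 70
```

```text
time: 5.8
ee_pos: [0.3394, -0.2504, 0.0622]
ee_rot: [0.63, 0.777, 0.0, 0.001]
force: [1.0, 0.2, 5.3]
gripper_width: 0.0011
finger_force: 51.4
```

```bash
python3 inch.py '[[0,0,-0.03,0,0,0,0],[0,0,-0.07,0,0,0,0],[0,0,-0.11,0,0,0,0],[0,0,-0.15,0,0,0,0],[0.04,0.04,-0.19,0,0,0,0],[0.07,0.07,-0.19,0,0,0,0],[0.1,0.1,-0.19,0,0,0,0],[0.13,0.13,-0.19,0,0,0,0],[0.15,0.15,-0.19,0,0,0,0],[0.169,0.168,-0.19,0,0,0,0],[0.169,0.168,-0.19,0,0,0,0],[0.169,0.168,-0.19,0,0,0,0]]';python3 - <<'E'
from h import *
from cell import ctrl
snap(ctrl,"side","d5");snap(ctrl,"scene","s5");snap(ctrl,"wrist","w5")
a=cv2.imread('pics/s5.png');b=cv2.imread('pics/w5.png')
E
```

```text
time: 7.0
ee_pos: [0.4673, -0.0496, 0.2507]
ee_rot: [0.629, 0.777, -0.001, -0.001]
force: [-0.8, 0.0, -2.6]
gripper_width: 0.0012
finger_force: 50.7
```

View pics/w5.png

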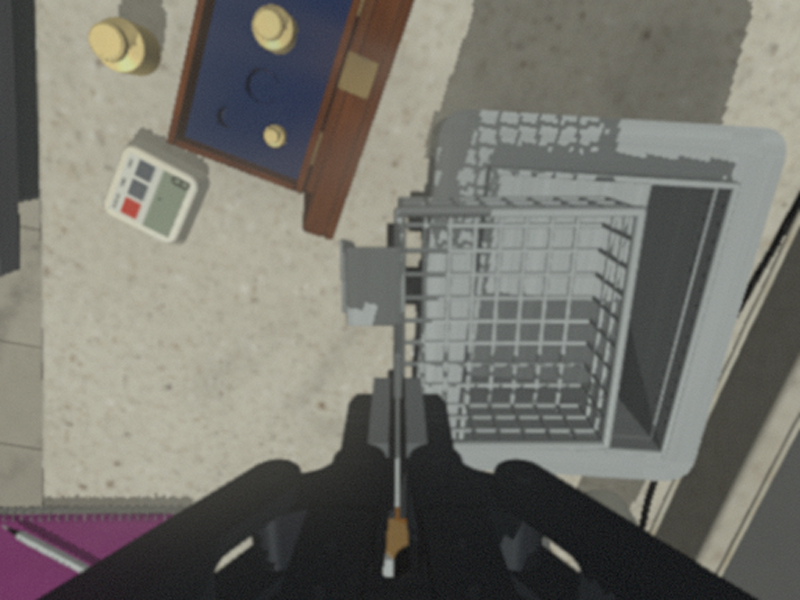

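Wrist view: the basket is held level. The bath deck edges are top (480,111)-(750,129), right (784,165)-(697,455) and bottom (500,472)-(670,477). The +x rim runs (737,186)-(663,450) and the +y rim (500,170)-(738,184).

```bash
python3 - <<'E'
from h import *
from cell import ctrl
np.set_printoptions(precision=4,suppress=True)
w=load('pics/w5.npz');s=load('pics/s5.npz')
for z in (.111,):
    print('deck z',z)
    for nm,P in (('top',[(480,111),(750,129)]),('right',[(784,165),(697,455)]),('bot',[(500,472),(670,477)]),('left',[(434,150)])):
        print(nm,*onz(w,P,z))
print('rim',*onz(w,[(737,186),(663,450),(500,170)],.125))
# subpixel profiles: gray along rows/cols
g=cv2.cvtColor(cv2.resize(w['color'],(800,600),interpolation=cv2.INTER_CUBIC),cv2.COLOR_BGR2GRAY).astype(int)
for y in (250,350): print(y,g[y,640:800:4])
for x in (560,680): print(x,g[90:200:4,x])
i=s['color'];cv2.imwrite('pics/s5c.png',cv2.resize(i[130:240,215:345],(780,660)[:2],interpolation=cv2.INTER_CUBIC)[:600])
E
```

```text
deck z 0.111
top [0.4929 0.0464 0.111 ] [0.6417 0.067  0.111 ]
right [0.6684 0.0527 0.111 ] [ 0.6965 -0.1396  0.111 ]
bot [ 0.5682 -0.1823  0.111 ] [ 0.6853 -0.1607  0.111 ]
left [0.4727 0.021  0.111 ]
rim [0.6388 0.0364 0.125 ] [ 0.6624 -0.1329  0.125 ] [0.5096 0.0186 0.125 ]
250 [108  68  71  70  70  72  70  70  70  70  71  68  68  68  71 115  69  71
  70 130 152 153 155 153 155 152 155 152 153 157 159 157  83  31 110 113
 158 106  69  70]
350 [ 70  68  69  74  70  67  69  69 112  86  68  63 122 156 155 156 157 155
 154 154 154 153 168 137 158 113  68  68  72  73  71  68  69  72  72  73
  73  67  70  71]
560 [110 111 109 108 107 110 108 109 125 107 114 127 146 151 110 103 106 104
 104 102 101 149 146 152 151 152 149 120]
680 [101 101 108 107 108 104 106 102 131 153 156 160 156 153 153 152 145 103
 102  99  99  97 101 154 110  66  69  70]
```

View pics/s5c.png

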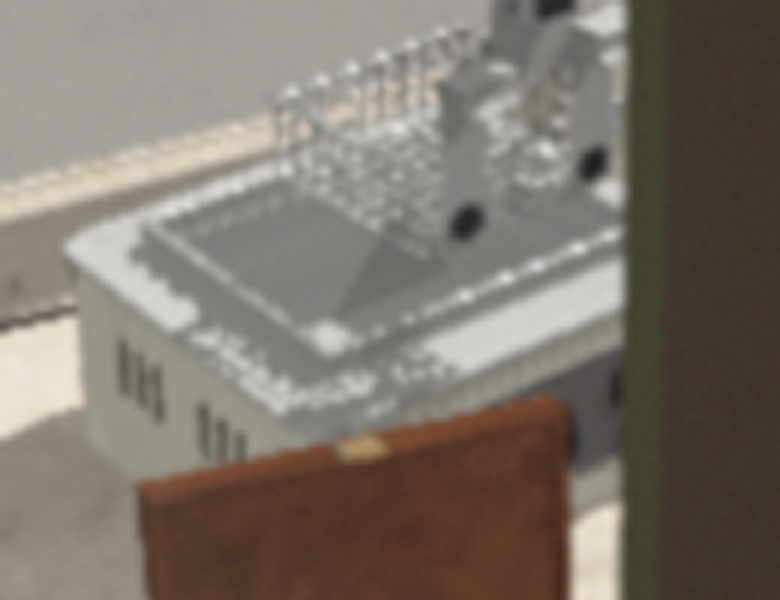

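```bash
python3 - <<'E'
from h import *
np.set_printoptions(precision=4,suppress=True)
s=load('pics/s5.npz');w=load('pics/w5.npz');s0=load('pics/scene0.npz')
b=.139;E=np.array([[np.cos(b),np.sin(b)],[-np.sin(b),np.cos(b)]])
f=lambda p:(215+p[0]/6-.4,130+p[1]/6-.4)
for nm,p,z in (('rim -x+y outer',(330,352),.125),('rim+x+y outer',(148,228),.125),('deck -x+y',(285,425),.111),('deck+x+y',(65,248),.111),('-x rim top pt',(560,263),.125)):
    X=onz(s,[f(p)],z,1)[0];print(nm,X,E@X[:2])
# tri corner +x+y
print(tri([s,w],[f((148,228)),(735,184)],1) if 0 else '')
p=(np.array((735,184.))+.5)/1.5625-.5
print(tri([s,w],[f((148,228)),p],1))
# all rim outer edge from wrist in bath axes
for q in [(716,250),(688,350),(735,184)]: print(q,E@onz(w,[q],.125)[0][:2])
# basket: wall/lip in the wrist view; held basket at dz = .2507-.0622
h=.1885
c=np.array([.4673,-.0496]);ps=.204;B=np.array([[np.cos(ps),np.sin(ps)],[-np.sin(ps),np.cos(ps)]])
for nm,q,z in (('lip outer +y',(342,240),.077),('lip outer 2',(346,325),.077),('lip inner',(405,245),.077),('wall -x+y',(400,203),.035),('wall +x+y',(643,210),.035),('wall+x-y',(608,445),.035)):
    X=onz(w,[q],z+h)[0];print(nm,X,B@(X[:2]-c))
E
```

```text
rim -x+y outer [0.5041 0.02   0.125 ] [ 0.502 -0.05 ]
rim+x+y outer [0.6305 0.0417 0.125 ] [ 0.6302 -0.046 ]
deck -x+y [0.4852 0.0509 0.111 ] [ 0.4876 -0.0168]
deck+x+y [0.6549 0.0718 0.111 ] [ 0.6585 -0.0196]
-x rim top pt [ 0.5168 -0.099   0.125 ] [ 0.4981 -0.1696]

(array([0.6414, 0.0372, 0.1182]), [np.float64(0.0002580456768881145), np.float64(0.00025804567688808306)])
(716, 250) [ 0.6361 -0.0885]
(688, 350) [ 0.6361 -0.1514]
(735, 184) [ 0.6363 -0.0514]
lip outer +y [ 0.4403 -0.0045  0.2655] [-0.0173  0.0496]
lip outer 2 [ 0.4463 -0.0311  0.2655] [-0.0169  0.0224]
lip inner [ 0.459  -0.0021  0.2655] [0.0015 0.0482]
wall -x+y [0.4563 0.0038 0.2235] [0.0001 0.0545]
wall +x+y [0.545  0.0197 0.2235] [0.0902 0.0521]
wall+x-y [ 0.5665 -0.08    0.2235] [ 0.091  -0.0499]
```

```bash
python3 inch.py '[[-0.031,0.053,0,0,0,0.067,0],[-0.031,0.053,0,0,0,0.067,0],[-0.031,0.053,0.03,0,0,0.067,0],[-0.031,0.053,0.045,0,0,0.067,0],[-0.031,0.053,0.045,0,0,0.067,0],[-0.031,0.053,0.045,0,0,0.067,0]]';python3 - <<'E'
from h import *
from cell import ctrl
w=snap(ctrl,"wrist","w6")
i=w['color'];cv2.imwrite('pics/w6c.png',cv2.resize(i[60:260,180:440],(780,600),interpolation=cv2.INTER_CUBIC))
E
```

```text
time: 7.75
ee_pos: [0.5263, -0.07, 0.2068]
ee_rot: [0.656, 0.755, -0.0, -0.0]
force: [0.2, -0.9, -1.0]
gripper_width: 0.0011
finger_force: 50.8
```

View pics/w6c.png

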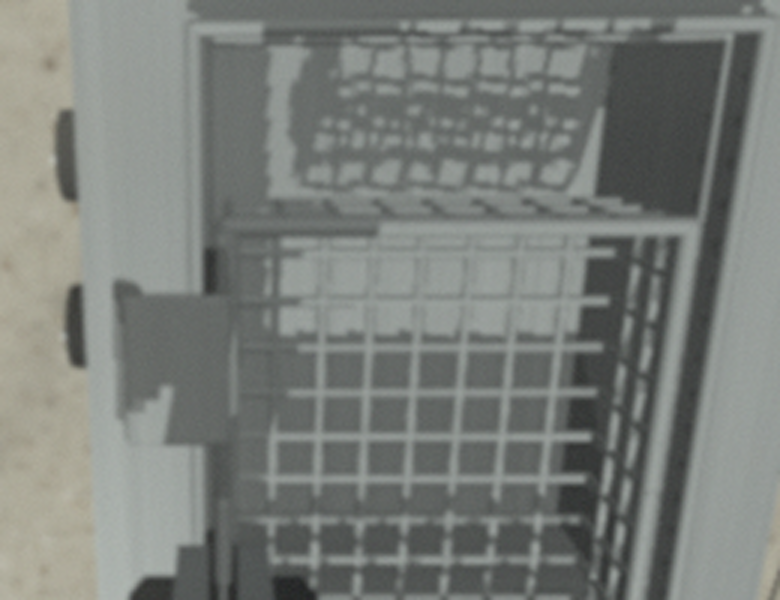

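Wrist crop: the -x rim strip spans x=190-205 at y=40, the +x rim strip x=725-735 at y=50, and the +y rim sits at y≈22-35. The lip's outer edge is x=118-122 over y=295-440 and its inner edge x=230. The basket wall corners are (222,228), (697,225) and (640,600).

```bash
python3 - <<'E'
from h import *
np.set_printoptions(precision=4,suppress=True)
w=load('pics/w6.npz')
b=.139;E=np.array([[np.cos(b),np.sin(b)],[-np.sin(b),np.cos(b)]])
f=lambda p:(180+p[0]/3-.33,60+p[1]/3-.33)
def S(nm,p,z): X=onz(w,[f(p)],z,1)[0];print(nm,p,X,E@X[:2])
print('tcp',E@[.5263,-.07])
for nm,p,z in (('rim-x outer',(190,60),.125),('rim-x inner',(204,60),.125),('rim-x low',(205,520),.125),('rim+x in',(725,60),.125),('rim+x out',(736,60),.125),('shadow edge@deck',(765,60),.111),('rim +y in',(450,38),.125),('rim+y out',(450,22),.125),('deck left',(76,60),.111),('deck left low',(97,520),.111)): S(nm,p,z)
h=.2068-.0622
for nm,p,z in (('lip out',(120,300),.077),('lip out',(121,440),.077),('lip in',(230,300),.077),('wall-x+y',(222,228),.035),('wall+x+y',(697,225),.035),('wall+x',(645,560),.035)): S(nm,p,z+h)
g=cv2.cvtColor(w['color'],cv2.COLOR_BGR2GRAY).astype(int)
for y in (78,82,86,110): print(y,'L',g[y,198:256],'R',g[y,410:445])
for x in (260,300,340): print(x,g[55:80,x])
E
```

```text
tcp [ 0.5115 -0.1422]
rim-x outer (190, 60) [0.5066 0.0104 0.125 ] [ 0.5031 -0.0599]
rim-x inner (204, 60) [0.5098 0.0109 0.125 ] [ 0.5064 -0.0598]
rim-x low (205, 520) [ 0.5261 -0.1081  0.125 ] [ 0.506 -0.18 ]
rim+x in (725, 60) [0.6309 0.0275 0.125 ] [ 0.6287 -0.0602]
rim+x out (736, 60) [0.6335 0.0278 0.125 ] [ 0.6312 -0.0603]
shadow edge@deck (765, 60) [0.6472 0.0296 0.111 ] [ 0.6451 -0.0604]
rim +y in (450, 38) [0.5662 0.0236 0.125 ] [ 0.564 -0.055]
rim+y out (450, 22) [0.5655 0.027  0.125 ] [ 0.5638 -0.0516]
deck left (76, 60) [0.4779 0.0063 0.111 ] [ 0.4742 -0.06  ]
deck left low (97, 520) [ 0.4956 -0.1194  0.111 ] [ 0.4742 -0.1869]
lip out (120, 300) [ 0.5034 -0.0252  0.2216] [ 0.495  -0.0947]
lip out (121, 440) [ 0.506  -0.0485  0.2216] [ 0.4944 -0.1181]
lip in (230, 300) [ 0.5203 -0.0228  0.2216] [ 0.5122 -0.0947]
wall-x+y (222, 228) [ 0.5184 -0.0188  0.1796] [ 0.5108 -0.0904]
wall+x+y (697, 225) [ 0.6091 -0.0056  0.1796] [ 0.6024 -0.0899]
wall+x (645, 560) [ 0.6193 -0.0774  0.1796] [ 0.6026 -0.1624]
78 L [156 158 162 164 165 162 156 151 154 156 160 160 161 158 158 157 157 
[... 1095 characters left out ...]
23  93  85  86  83  87 101 131 150 155 156 153 155 160 159 159 155 155
 156 154 155 156 154 153 152 152 154 152 154 150 152 152 156 152 149 153
 151 150 151 153 149 150 149 145 136 141 147 147 134 119 106  99 102 106
 109 111 111 107] R [ 69  68  69  68  69  85 113 125 111  81  68  67  70  66  67  74  92 121
 142 152 154 148 147 150 152 151 153 152 152 153 153 150 154 153 151]
260 [111 112 111 110 107 109 105 109 109 109 106 117 134 150 156 152 142 141
 140 124 109 106 108 109 111]
300 [106 106 104 104 106 103 106 105 104 103 101 109 113 107 102  92  94 117
 124 107 116 136 148 149 149]
340 [104 105 103 102 102 102 103 102 103 101 102 125 146 145 122  92 101 130
 128 107 105 121 131 129 127]
```

The deck's left edge is at u=0.4742 and the -x rim at 0.503-0.507, so the wall centre is u≈0.505. I'll shift 2.5 mm and lower.

```bash
python3 inch.py '[[0,0.0025,0.03,0,0,0,0],[0,0.0025,0.055,0,0,0,0],[0,0.0025,0.07,0,0,0,0],[0,0.0025,0.076,0,0,0,0],[0,0.0025,0.08,0,0,0,0],[0,0.0025,0.083,0,0,0,0],[0,0.0025,0.085,0,0,0,0],[0,0.0025,0.087,0,0,0,0],[0,0.0025,0.089,0,0,0,0],[0,0.0025,0.089,0,0,0,0]]';python3 inch.py '[[0,0,0.002,0,0,0,0],[0,0,0.004,0,0,0,0],[0,0,0.006,0,0,0,0],[0,0,0.006,0,0,0,0]]'
```

```text
time: 8.8
ee_pos: [0.5289, -0.0689, 0.1175]
ee_rot: [0.656, 0.755, -0.0, -0.0]
force: [-0.8, -0.6, -1.4]
gripper_width: 0.0011
finger_force: 50.7
time: 9.2
ee_pos: [0.5291, -0.0689, 0.1121]
ee_rot: [0.655, 0.755, 0.0, 0.0]
force: [-0.6, 0.7, 2.4]
gripper_width: 0.001
finger_force: 51.3
```

```bash
python3 inch.py '[[0,0,0,0,0,0,0.02],[0,0,0,0,0,0,0.03],[0,0,0,0,0,0,0.03],[0,0,-0.02,0,0,0,0.03],[0,0,-0.06,0,0,0,0.04],[0,0,-0.095,0,0,0,0.06],[0,0,-0.095,0,0,0,0.085],[0,0,-0.095,0,0,0,0.085]]';python3 - <<'E'
from h import *
from cell import ctrl
np.set_printoptions(precision=4,suppress=True)
snap(ctrl,"side","d7");snap(ctrl,"scene","s7");w=snap(ctrl,"wrist","w7");o=ctrl.get_obs();print(o['ee_pos'])
# predicted basket features: yaw .139, rim wall centre u=.505+.0545
b=.139;E=np.array([[np.cos(b),np.sin(b)],[-np.sin(b),np.cos(b)]])
O=np.array([.505+.0545,-.141])
W=lambda x,y,z:np.r_[E.T@(O+[x,y]),z+.05]
pts={'lip o+':(-.061,.047,.077),'lip o-':(-.061,.022,.077),'w-x+y':(-.046,.052,.035),'w+x+y':(.046,.052,.035),'w+x-y':(.046,-.052,.035)}
for k,v in pts.items(): print(k,(proj(w,W(*v))[0]+.5)/1.5625-.5)
g=cv2.cvtColor(w['color'],cv2.COLOR_BGR2GRAY).astype(int)
p=(proj(w,W(.046,.02,.035))[0]+.5)/1.5625-.5;print('row +x wall',p,g[int(p[1]),int(p[0])-15:int(p[0])+15])
p=(proj(w,W(-.061,.034,.077))[0]+.5)/1.5625-.5;print('lip row',p,g[int(round(p[1])),int(p[0])-25:int(p[0])+40])
p=(proj(w,W(0.01,.052,.035))[0]+.5)/1.5625-.5;print('col +y wall',p,g[int(p[1])-20:int(p[1])+12,int(p[0])])
E
```

```text
time: 10.0
ee_pos: [0.5296, -0.0691, 0.2075]
ee_rot: [0.656, 0.755, 0.001, 0.001]
force: [0.1, -0.7, -1.2]
gripper_width: 0.0809
finger_force: 0.0
[ 0.5278 -0.0687  0.2052]
lip o+ [234.7979 130.515 ]
lip o- [235.3655 163.6232]
w-x+y [255.1926 117.2771]
w+x+y [363.7164 117.3158]
w+x-y [351.5809 228.8127]
row +x wall [359.608  154.4364] [116 128 120 108 112 124 113  92 107 134 148 144 140 145 148 153 151 150
 150 151 151 153 153 154 152 150 150 150 133 102]
lip row [235.0991 148.0112] [159 160 159 159 157 155 155 157 156 153 150 151 153 154 155 153 154 153
 155 155 154 156 153 143 133 125 123 137 146 149 148 149 149 148 148 145
 150 149 150 151 152 150 150 149 149 148 151 151 145 126 108 106 105 107
 103 103 104 106 106 106 107 107 106 107 109]
col +y wall [321.1101 117.3502] [150 147 148 149 149 142 125 115 124 135 137 132 131 127 121 115 112 114
 120 133 144 144 138 131 133 131 130 135 140 142 140 139]
```

```bash
python3 - <<'E'
from h import *
w=load('pics/w7.npz')
b=.139;E=np.array([[np.cos(b),np.sin(b)],[-np.sin(b),np.cos(b)]]);O=np.array([.505+.0545,-.141])
W=lambda x,y,z:np.r_[E.T@(O+[x,y]),z+.05]
P=lambda X:(proj(w,X)[0]+.5)/1.5625-.5
g=cv2.cvtColor(w['color'],cv2.COLOR_BGR2GRAY).astype(int)
for y in (.045,.035,.03,.01,-.01,-.025,-.035):
    p=P(W(.046,y,.035));q=P(W(.046,y,.020));c=int(p[0]);print(y,p.round(1),'if15 lower',q.round(1),'cols',c-18,g[int(round(p[1])),c-18:c+22])
for x in (-.03,-.01,.02,.04):
    p=P(W(x,.052,.035));q=P(W(x,.052,.02));r=int(p[1]);print(x,p.round(1),'low',q.round(1),'rows',r-15,g[r-15:r+15,int(round(p[0]))])
E
```

```text
0.045 [362.8 125.7] if15 lower [357.6 123.4] cols 344 [104  95  97  99  99  96  93 109 128 121 109 119 140 145 142 138 142 145
 150 151 150 147 148 151 152 152 150 152 148 149 149 139 109  80  71  70
  68  71  69  70]
0.035 [361.5 137.4] if15 lower [356.4 134.6] cols 343 [101  94  91  96  97  95 100 118 133 121 109 120 139 144 141 136 142 148
 152 152 151 150 150 151 153 154 152 152 150 146 149 133 100  73  66  68
  68  67  72  71]
0.03 [360.9 143.1] if15 lower [355.8 140.1] cols 342 [153 144 123 122 135 132 117 118 131 127 107 109 132 147 147 143 146 148
 152 151 151 152 152 150 151 152 154 151 150 150 149 138 108  79  69  73
  68  68  70  69]
0.01 [358.4 165.5] if15 lower [353.6 161.5] cols 340 [150 134 113 118 136 130 111 103 110 100  89 112 137 148 142 141 146 148
 152 153 151 151 150 151 152 153 154 151 150 150 143 128  93  67  70  70
  70  66  67  69]
-0.01 [356.1 186.8] if15 lower [351.5 181.9] cols 338 [100  98 102 119 136 124 102  94  95  91  96 117 142 148 131 109  96  97
  98  96 100  98  96  99  98 100  98  97  99  98  89  73  58  55  56  61
  61  67  67  67]
-0.025 [354.
[... 403 characters left out ...]
  55
  58  52  57  54]
-0.03 [274.  117.3] low [273.1 115.4] rows 102 [108 108 111 108 106 108 107 108 108 108 107 104 105 107 113 111 109 101
  97 100 107 106 103 108 107 104 103 101  99 100]
-0.01 [297.5 117.3] low [295.5 115.5] rows 102 [130 146 147 145 145 145 143 144 141 132 121 117 118 122 133 143 143 142
 136 140 136 129 130 135 141 137 135 137 139 138]
0.02 [332.9 117.3] low [329.2 115.5] rows 102 [116 104 109 115 121 125 129 130 132 122 114 111 110 117 133 144 143 140
 139 139 137 139 140 141 136 129 129 132 138 140]
0.04 [356.6 117.3] low [351.7 115.5] rows 102 [116 117 123 132 140 135 124 121 124 132 138 134 124 126 140 149 148 145
 145 147 145 146 145 148 145 146 147 146 149 145]
```

```bash
python3 - <<'E'
from h import *
b=.139;E=np.array([[np.cos(b),np.sin(b)],[-np.sin(b),np.cos(b)]])
for tag,O,z0 in (('w6',np.array([.5575,-.1412]),.1446),('w7',np.array([.5595,-.141]),.05)):
    w=load(f'pics/{tag}.npz');g=cv2.cvtColor(w['color'],cv2.COLOR_BGR2GRAY).astype(int)
    W=lambda x,y,z:np.r_[E.T@(O+[x,y]),z+z0]
    P=lambda X:(proj(w,X)[0]+.5)/1.5625-.5
    print(tag)
    for x,y,z in ((.046,-.01,.035),(.046,-.025,.035),(-.061,.034,.077),(-.061,.026,.077),(-.046,.034,.077),(-.046,.026,.077)):
        p=P(W(x,y,z));c=int(round(p[0]));print(x,y,p.round(1),'px/mm',round((P(W(x+.001,y,z))-p)[0],2),'cols',c-10,g[int(round(p[1])),c-10:c+11])
E
```

```text
w6
0.046 -0.01 [398.5 230.7] px/mm 1.58 cols 389 [ 77  70  73  94 124 142 157 156 149 132 106  80  69  68  68  66  73  91
 121 146 155]
0.046 -0.025 [395.3 251.5] px/mm 1.54 cols 385 [140 102  68  69  95 120 142 160 159 150 132 102  78  70  67  67  61  74
 100 129 150]
-0.061 0.034 [223.6 185.1] px/mm 2.09 cols 214 [164 163 165 160 148 133 125 110 104 105 105 108 107 106 103 105 106 104
 105 104 103]
-0.061 0.026 [224.  200.8] px/mm 2.05 cols 214 [166 166 168 167 167 166 155 143 142 148 154 158 161 161 161 160 162 159
 160 160 155]
-0.046 0.034 [254.9 185.2] px/mm 2.09 cols 245 [106 103 105 101 104 102 103 103 104 105 107 114 124 123 111 104 107 105
 102 104 105]
-0.046 0.026 [254.8 200.8] px/mm 2.05 cols 245 [104 108 105 102 101 102 103 104 101 101  99  97  96  93 100 103 106 104
 102 101 102]
w7
0.046 -0.01 [356.1 186.8] px/mm 1.11 cols 346 [ 95  91  96 117 142 148 131 109  96  97  98  96 100  98  96  99  98 100
  98  97  99]
0.046 -0.025 [354.4 202.3] px/mm 1.09 cols 344 [122 135 122 111 130 144 139 118  99  97  97  99  97  97  97  95  99  98
  98  97  99]
-0.061 0.034 [235.1 148. ] px/mm 1.34 cols 225 [153 154 153 155 155 154 156 153 143 133 125 123 137 146 149 148 149 149
 148 148 145]
-0.061 0.026 [235.3 158.5] px/mm 1.32 cols 225 [153 154 156 156 153 154 155 151 144 134 129 131 140 147 149 149 150 150
 149 148 149]
-0.046 0.034 [255.1 148.1] px/mm 1.34 cols 245 [145 150 149 150 151 152 150 150 149 149 148 151 151 145 126 108 106 105
 107 103 103]
-0.046 0.026 [255.1 158.5] px/mm 1.32 cols 245 [150 149 150 150 151 151 151 150 152 147 149 152 150 138 119 106 105 103
 103 104 102]
```

```bash
python3 - <<'E'
from h import *
from cell import ctrl
np.set_printoptions(precision=3,suppress=True)
s=load('pics/scene0.npz');d=load('pics/side0.npz')
print('cyl base',onz(s,[(163,357)],0.01),'top',tri([s,d],[(132,232),(229,206)])[0])
print('wash base',onz(s,[(268,322)],0.0),'top',tri([s,d],[(259,240),(326,240)])[0])
print('beaker top',tri([s,d],[(221,288),(284,270)])[0])
# white caps by mask in both views
for c,n,rois in ((s,'s',((110,215,150,262),(160,210,202,245))),(d,'d',((140,187,170,220),(178,192,212,222)))):
    h=cv2.cvtColor(c['color'],cv2.COLOR_BGR2HSV)
    for x0,y0,x1,y1 in rois:
        m=cv2.inRange(h[y0:y1,x0:x1],(0,0,215),(180,40,255));k,l,st,ce=cv2.connectedComponentsWithStats(m)
        i=1+np.argmax(st[1:,4]) if k>1 else 0;print(n,st[i][:4]+[x0,y0,0,0],ce[i]+[x0,y0],st[i][4])
o=ctrl.get_obs();print(o['time'],o['q'],o['ee_pos'])
E
```

```text
cyl base [[0.704 0.41  0.01 ]] top [0.729 0.404 0.239]
wash base [[0.729 0.215 0.   ]] top [0.75  0.202 0.158]
beaker top [0.71  0.289 0.105]
s [118 221  20  13] [127.608 227.09 ] 199
s [168 212  24  15] [179.585 218.8  ] 275
d [150 192  14   6] [156.73  194.689] 74
d [186 196  26  12] [197.255 201.074] 149
10.15 [-0.209  0.253  1.598 -0.     1.294 -0.35 ] [ 0.528 -0.069  0.205]
```

```bash
python3 inch.py '[[0.414,0.09,-0.045,0,0,-1.57,0.085],[0.414,0.09,-0.045,0,0,-1.57,0.085],[0.414,0.09,-0.045,0,0,-1.57,0.085],[0.414,0.09,-0.045,0,0,-1.57,0.085],[0.414,0.09,-0.045,0,0,-1.57,0.085],[0.414,0.09,-0.045,0,0,-1.57,0.085],[0.414,0.09,-0.045,0,0,-1.57,0.085],[0.414,0.09,-0.045,0,0,-1.57,0.085],[0.414,0.09,-0.045,0,0,-1.57,0.085],[0.414,0.09,-0.045,0,0,-1.57,0.085],[0.414,0.09,-0.045,0,0,-1.57,0.085],[0.414,0.09,-0.045,0,0,-1.57,0.085]]';python3 inch.py '[[0,0,0,0,0,0,0.085],[0,0,0,0,0,0,0.085]]'; python3 - <<'E'
from h import *
from cell import ctrl
np.set_printoptions(precision=4,suppress=True)
w=snap(ctrl,"wrist","w8")
print((proj(w,[[.597,.354,.068],[.588,.229,.055]])+.5)/1.5625-.5)
h=cv2.cvtColor(w['color'],cv2.COLOR_BGR2HSV)
for v in (200,225):
    m=cv2.inRange(h,(0,0,v),(180,45,255));k,l,st,ce=cv2.connectedComponentsWithStats(m)
    for i in range(1,k):
        if st[i][4]>150: print(v,st[i],ce[i],onz(w,[ce[i]],.068,1))
E
```

```text
time: 11.35
ee_pos: [0.559, 0.3538, 0.2494]
ee_rot: [-0.071, 0.998, -0.001, -0.002]
force: [-0.8, -0.7, -0.2]
gripper_width: 0.0852
finger_force: 0.0
time: 11.55
ee_pos: [0.5597, 0.3532, 0.2508]
ee_rot: [-0.069, 0.998, -0.0, -0.001]
force: [-0.7, -0.4, 1.0]
gripper_width: 0.0852
finger_force: 0.0
[[250.2579 193.317 ]
 [141.6577 167.5856]]
```

```bash
python3 - <<'E'
from h import *
np.set_printoptions(precision=4,suppress=True,linewidth=200)
w=load('pics/w8.npz');g=cv2.cvtColor(w['color'],cv2.COLOR_BGR2GRAY)
print(g[193,190:320:3]);print(g[140:250:3,250]);print(g[167,100:190:3])
c=cv2.HoughCircles(cv2.medianBlur(g,3),cv2.HOUGH_GRADIENT,1,40,param1=80,param2=16,minRadius=18,maxRadius=36)
if c is not None:
    for x,y,r in c[0]: print(x,y,r,onz(w,[(x,y)],.068,1)[0])
E
```

```text
[152 152 152 155 152 149 149 157 156 155 149 144 153 160 176 174 174 176 175 174 174 173 176 175 173 174 177 173 137  99 100 104  99 103 104 103 103 104 100 100 102 141 148 146]
[155 156 154 153 149 145 150 143 102 101 100  98 159 176 174 175 174 172 173 174 176 176 171 173 173 174 160 154 153 154 149 149 147 147 126  93 101]
[148 146 148 150 148 155 176 178 178 177 177 180 179 178 179 176 174 175 174 174 173 173 175 121  89  98 107 106 104 103]
143.5 163.5 27.1 [0.5791 0.2349 0.068 ]
275.5 260.5 27.3 [0.6774 0.3955 0.068 ]
193.5 257.5 24.3 [0.6869 0.2977 0.068 ]
251.5 198.5 23.5 [0.6029 0.3562 0.068 ]
179.5 295.5 28.8 [0.7427 0.2848 0.068 ]
137.5 293.5 27.5 [0.7467 0.2331 0.068 ]
293.5 188.5 19.1 [0.5847 0.4009 0.068 ]
```

```bash
cat > cap.py <<'E'
from h import *
def cap(w,x,y,z):
    g=cv2.GaussianBlur(cv2.cvtColor(w['color'],cv2.COLOR_BGR2GRAY),(3,3),0)
    m=((g>164)&(g<200)).astype(np.uint8);k,l,st,ce=cv2.connectedComponentsWithStats(cv2.morphologyEx(m,cv2.MORPH_OPEN,np.ones((3,3))))
    i=l[int(y),int(x)];print(st[i],ce[i],onz(w,[ce[i]],z,1)[0]);return ce[i]
E
python3 - <<'E'
from cap import *
np.set_printoptions(precision=4,suppress=True)
w=load('pics/w8.npz');cap(w,251,197,.068);cap(w,143,165,.055)
E
python3 inch.py '[[-0.02,0,0.05,0,0,0,0.085],[-0.038,0,0.1,0,0,0,0.085],[-0.038,0,0.1,0,0,0,0.085],[-0.038,0,0.1,0,0,0,0.085]]'; python3 - <<'E'
from cap import *
from cell import ctrl
np.set_printoptions(precision=4,suppress=True)
w8=load('pics/w8.npz');w=snap(ctrl,"wrist","w9")
p=(proj(w,[.6,.355,.068])[0]+.5)/1.5625-.5;print(p)
a=cap(w8,251,197,.068);b=cap(w,p[0],p[1],.068);print(tri([w8,w],[a,b],1))
E
```

```text
[ 230  177   44   41 1416] [251.2295 196.9322] [0.6011 0.3557 0.068 ]
[ 116  142   52   49 1971] [141.1689 165.863 ] [0.5861 0.2284 0.055 ]
time: 12.0
ee_pos: [0.5965, 0.3579, 0.1495]
ee_rot: [-0.069, 0.998, -0.001, -0.002]
force: [0.8, 0.2, 0.1]
gripper_width: 0.085
finger_force: 0.0
[249.95   194.9633]
[ 230  177   44   41 1416] [251.2295 196.9322] [0.6011 0.3557 0.068 ]
[ 221  169   61   57 2721] [250.9658 196.7479] [0.6014 0.356  0.068 ]
(array([ 0.6311,  0.3591, -0.0162]), [np.float64(8.296435310848016e-05), np.float64(8.296435310852194e-05)])
```

```bash
python3 inch.py '[[-0.003,-0.003,0.04,0,0,0,0.085],[-0.003,-0.003,0.08,0,0,0,0.085],[-0.003,-0.003,0.11,0,0,0,0.085],[-0.003,-0.003,0.125,0,0,0,0.085],[-0.003,-0.003,0.134,0,0,0,0.085],[-0.003,-0.003,0.134,0,0,0,0.085],[-0.003,-0.003,0.134,0,0,0,0.085],[-0.003,-0.003,0.134,0,0,0,0.05],[-0.003,-0.003,0.134,0,0,0,0.045],[-0.003,-0.003,0.134,0,0,0,0.04],[-0.003,-0.003,0.134,0,0,0,0.04],[-0.003,-0.003,0.134,0,0,0,0.04]]' 40; python3 inch.py '[[0,0,0,0,0,0,0.04],[0,0,0,0,0,0,0.04]]'
```

```text
time: 13.25
ee_pos: [0.6017, 0.3568, 0.0192]
ee_rot: [-0.07, 0.998, 0.0, 0.001]
force: [-1.3, -0.8, 6.2]
gripper_width: 0.0519
finger_force: 41.4
time: 13.45
ee_pos: [0.6017, 0.3568, 0.0192]
ee_rot: [-0.07, 0.998, 0.0, 0.001]
force: [-1.6, -1.0, 6.2]
gripper_width: 0.0518
finger_force: 41.4
```

```bash
python3 inch.py '[[0,0,-0.02,0,0,0,0.04],[0,0,-0.06,0,0,0,0.04],[0,0,-0.1,0,0,0,0.04],[0,0,-0.15,0,0,0,0.04],[0.01,-0.03,-0.19,0,0,0,0.04],[0.02,-0.07,-0.22,0,0,0,0.04],[0.03,-0.11,-0.23,0,0,0,0.04],[0.04,-0.15,-0.23,0,0,0,0.04],[0.05,-0.19,-0.23,0,0,0,0.04],[0.06,-0.23,-0.23,0,0,0,0.04],[0.065,-0.27,-0.23,0,0,0,0.04],[0.07,-0.31,-0.23,0,0,0,0.04]]'; python3 inch.py '[[0.006,-0.04,0,0,0,0,0.04],[0.01,-0.075,0,0,0,0,0.04],[0.013,-0.1,0,0,0,0,0.04],[0.013,-0.1,0,0,0,0,0.04],[0.013,-0.1,0.03,0,0,0,0.04],[0.013,-0.1,0.03,0,0,0,0.04],[0.013,-0.1,0.03,0,0,0,0.04]]'; python3 - <<'E'
from h import *
from cell import ctrl
snap(ctrl,"wrist","w10");snap(ctrl,"side","d10");snap(ctrl,"scene","s10")
print(ctrl.get_obs()['ee_pos'])
E
```

```text
time: 14.65
ee_pos: [0.5739, 0.0381, 0.2473]
ee_rot: [-0.07, 0.998, 0.0, -0.0]
force: [0.5, 0.2, -1.6]
gripper_width: 0.0517
finger_force: 42.6
time: 15.35
ee_pos: [0.575, -0.0603, 0.217]
ee_rot: [-0.07, 0.998, 0.001, -0.001]
force: [0.1, 0.0, -2.3]
gripper_width: 0.0517
finger_force: 42.6
[ 0.57678164 -0.06070258  0.21873709]
```

```bash
python3 inch.py '[[0,0,0.04,0,0,0,0.04],[0,0,0.075,0,0,0,0.04],[0,0,0.105,0,0,0,0.04],[0,0,0.125,0,0,0,0.04],[0,0,0.135,0,0,0,0.04],[0,0,0.138,0,0,0,0.04],[0,0,0.138,0,0,0,0.04]]'; python3 inch.py '[[0,0,0.001,0,0,0,0.04],[0,0,0.002,0,0,0,0.04],[0,0,0.003,0,0,0,0.04],[0,0,0.004,0,0,0,0.04],[0,0,0.005,0,0,0,0.04],[0,0,0.005,0,0,0,0.04]]'
```

```text
time: 16.2
ee_pos: [0.5769, -0.0612, 0.0804]
ee_rot: [-0.07, 0.998, -0.0, 0.001]
force: [1.1, 0.2, -1.8]
gripper_width: 0.052
finger_force: 42.8
time: 16.8
ee_pos: [0.5758, -0.0612, 0.0745]
ee_rot: [-0.07, 0.998, 0.0, -0.0]
force: [1.1, 0.4, -2.9]
gripper_width: 0.0522
finger_force: 42.8
```

```bash
python3 inch.py '[[0,0,0.001,0,0,0,0.04],[0,0,0.002,0,0,0,0.04],[0,0,0.003,0,0,0,0.04],[0,0,0.003,0,0,0,0.04]]'; python3 inch.py '[[0,0,0.001,0,0,0,0.04],[0,0,0.002,0,0,0,0.04],[0,0,0.003,0,0,0,0.04],[0,0,0.003,0,0,0,0.04]]'
```

```text
time: 17.2
ee_pos: [0.5758, -0.0612, 0.0714]
ee_rot: [-0.07, 0.998, 0.0, -0.0]
force: [-1.3, -0.8, -1.5]
gripper_width: 0.0517
finger_force: 42.8
time: 17.6
ee_pos: [0.5763, -0.0612, 0.0688]
ee_rot: [-0.07, 0.998, -0.0, 0.0]
force: [-0.0, 0.2, 0.0]
gripper_width: 0.0517
finger_force: 42.9
```

```bash
python3 inch.py '[[0,0,0.001,0,0,0,0.04],[0,0,0.001,0,0,0,0.04],[0,0,0.001,0,0,0,0.04]]'; python3 - <<'E'
from cell import ctrl
import numpy as np
for i in range(1): o=ctrl.get_obs();print(o['force'],o['ee_pos'])
E
python3 inch.py '[[0,0,0.001,0,0,0,0.04],[0,0,0.001,0,0,0,0.04],[0,0,0.001,0,0,0,0.04]]'
```

```text
time: 17.9
ee_pos: [0.5769, -0.0611, 0.0684]
ee_rot: [-0.07, 0.998, -0.0, 0.001]
force: [0.3, 2.4, 5.9]
gripper_width: 0.052
finger_force: 43.1
[0.27029367 2.39761632 5.87581149] [ 0.57685241 -0.06110412  0.06836901]
time: 18.2
ee_pos: [0.5776, -0.0611, 0.0681]
ee_rot: [-0.07, 0.998, -0.0, 0.002]
force: [1.0, 1.9, 9.2]
gripper_width: 0.0518
finger_force: 43.6
```

```bash
python3 inch.py '[[0,0,-0.002,0,0,0,0.04],[0,0,-0.002,0,0,0,0.056],[0,0,-0.002,0,0,0,0.062],[0,0,-0.002,0,0,0,0.07],[0,0,-0.002,0,0,0,0.07],[0,0,-0.03,0,0,0,0.07],[0,0,-0.07,0,0,0,0.075],[0,0,-0.11,0,0,0,0.08],[0.02,0,-0.15,0,0,0,0.085],[0.02,0,-0.18,0,0,0,0.085],[0.02,0,-0.18,0,0,0,0.085]]'; python3 - <<'E'
from cap import *
from cell import ctrl
np.set_printoptions(precision=4,suppress=True,linewidth=220)
w=snap(ctrl,"wrist","w11");d=snap(ctrl,"side","d11");s=snap(ctrl,"scene","s11")
b=.139;E=np.array([[np.cos(b),np.sin(b)],[-np.sin(b),np.cos(b)]])
p=(proj(w,[.5761,-.0617,.121])[0]+.5)/1.5625-.5;print(p)
c=cap(w,p[0],p[1],.121);X=onz(w,[c],.121,1)[0];print('jar uv',E@X[:2])
g=cv2.cvtColor(w['color'],cv2.COLOR_BGR2GRAY).astype(int)
# tab top at basket(-.046,0,.1)
O=np.array([.5605,-.141])
for y in (-.015,.0,.015):
    q=(proj(w,np.r_[E.T@(O+[-.046,y]),.15])[0]+.5)/1.5625-.5;print(y,q,g[max(int(q[1])-15,0):int(q[1])+16,int(round(q[0]))])
E
```

```text
time: 19.3
ee_pos: [0.5589, -0.0647, 0.2519]
ee_rot: [-0.07, 0.998, -0.001, 0.005]
force: [0.2, -0.4, 0.4]
gripper_width: 0.0852
finger_force: 0.0
[255.0462 190.1533]
[ 229  168   52   49 1999] [254.5658 192.0245] [ 0.578  -0.0619  0.121 ]
jar uv [ 0.5639 -0.1414]
-0.015 [236.7134 146.9197] [121 107 106 102  97  95  85  81  85  88  92  95  92  92  88  91  95 115 137 140 128 111 101 101 107 108 115 123 129 127 125]
0.0 [255.045  146.9559] [120 107 103 102  99  98  94  94  94  93  92  94  93  95  89  83  86 116 138 141 128 116 117 116 119 117 119 116 116 115 117]
0.015 [273.3844 146.9849] [121 110 109 106 103  99  97  93  92  93  91  91  92  92  90  85  92 116 138 139 124 109 104 102 105 104 106 110 109 107 101]
```

```bash
python3 inch.py '[[0.122,0.386,0,0,0,1.65,0.085],[0.122,0.386,0,0,0,1.65,0.085],[0.122,0.386,0,0,0,1.65,0.085],[0.122,0.386,0,0,0,1.65,0.085],[0.122,0.386,0,0,0,1.65,0.085],[0.122,0.386,0,0,0,1.65,0.085],[0.122,0.386,0,0,0,1.65,0.085],[0.122,0.386,0,0,0,1.65,0.085],[0.122,0.386,0,0,0,1.65,0.085],[0.122,0.386,0,0,0,1.65,0.085],[0.122,0.386,0,0,0,1.65,0.085],[0.122,0.386,0,0,0,1.65,0.085]]'; python3 inch.py '[[0,0,0,0,0,0,0.085],[0,0,0,0,0,0,0.085]]'; cat > bar.py <<'E'
from h import *
def bar(w,guess):
    p=(proj(w,guess)[0]+.5)/1.5625-.5
    g=cv2.cvtColor(w['color'],cv2.COLOR_BGR2GRAY)
    m=cv2.morphologyEx((g<60).astype(np.uint8),cv2.MORPH_OPEN,np.ones((3,3)));k,l,st,ce=cv2.connectedComponentsWithStats(m)
    ok=[i for i in range(1,k) if st[i][4]>150]
    i=min(ok,key=lambda i:np.hypot(*(ce[i]-p)));r=cv2.minAreaRect(np.argwhere(l==i)[:,::-1].astype(np.float32))
    print('guess',p,'bbox',st[i],r);B=cv2.boxPoints(r);
    e=sorted([(np.hypot(*(B[a]-B[(a+1)%4])),(B[a]+B[(a+1)%4])/2) for a in range(4)],key=lambda t:t[0])[:2]
    return [t[1] for t in e],r[0]
E
python3 - <<'E'
from bar import *
from cell import ctrl
np.set_printoptions(precision=4,suppress=True)
w=snap(ctrl,"wrist","w12");e,c=bar(w,[.383,.272,.085]);print(onz(w,e,.085,1),onz(w,[c],.085,1))
E
```

```text
time: 20.65
ee_pos: [0.3799, 0.3012, 0.2443]
ee_rot: [0.687, 0.727, -0.002, -0.001]
force: [-0.5, -1.0, -0.8]
gripper_width: 0.0848
finger_force: 0.0
time: 20.85
ee_pos: [0.3808, 0.3008, 0.2451]
ee_rot: [0.684, 0.729, -0.001, -0.0]
force: [1.4, 0.5, 0.5]
gripper_width: 0.0852
finger_force: 0.0
guess [255.2634 191.745 ] bbox [258 140  18  93 907] ((266.30279541015625, 185.92852783203125), (13.587746620178223, 92.13445281982422), 3.416588068008423)
[[0.3931 0.3271 0.085 ]
 [0.3951 0.2263 0.085 ]] [[0.394  0.2791 0.085 ]]
```

```bash
python3 inch.py '[[-0.025,0.012,0.03,0,0,0.043,0.06],[-0.025,0.012,0.06,0,0,0.043,0.06],[-0.025,0.012,0.085,0,0,0.043,0.06],[-0.025,0.012,0.085,0,0,0.043,0.06],[-0.025,0.012,0.085,0,0,0.043,0.06]]';python3 - <<'E'
from bar import *
from cell import ctrl
np.set_printoptions(precision=4,suppress=True)
w=snap(ctrl,"wrist","w13");w0=load('pics/w12.npz');e,c=bar(w,[.394,.277,.085]);print(onz(w,e,.085,1),onz(w,[c],.085,1))
f,_=bar(w0,[.394,.277,.085]);e.sort(key=lambda p:p[1]);f.sort(key=lambda p:p[1])
for a,b in zip(e,f): print(tri([w,w0],[a,b],1))
print(ctrl.get_obs()['ee_pos'])
E
```

```text
time: 21.4
ee_pos: [0.3949, 0.2767, 0.1615]
ee_rot: [0.7, 0.714, -0.001, -0.0]
force: [-0.0, 0.1, 0.1]
gripper_width: 0.0602
finger_force: 0.0
guess [253.5328 191.5726] bbox [ 246  131   21  120 1893] ((256.0, 190.5), (119.0, 20.0), 90.0)
[[0.3949 0.3238 0.085 ]
 [0.397  0.226  0.085 ]] [[0.3959 0.2779 0.085 ]]
guess [266.1203 187.8707] bbox [258 140  18  93 907] ((266.30279541015625, 185.92852783203125), (13.587746620178223, 92.13445281982422), 3.416588068008423)
(array([0.3958, 0.3156, 0.0248]), [np.float64(0.0010236799320481075), np.float64(0.001023679932048006)])
(array([0.3965, 0.2201, 0.0733]), [np.float64(0.0008482552082235561), np.float64(0.0008482552082236261)])
[0.3957 0.2773 0.1624]
```

```bash
python3 inch.py '[[-0.001,0,0.04,0,0,0,0.04],[-0.001,0,0.075,0,0,0,0.04],[-0.001,0,0.1,0,0,0,0.04],[-0.001,0,0.11,0,0,0,0.04],[-0.001,0,0.11,0,0,0,0.04]]'; python3 inch.py '[[0,0,0.003,0,0,0,0.04],[0,0,0.006,0,0,0,0.04],[0,0,0.006,0,0,0,0.04],[0,0,0.006,0,0,0,0.04]]'
```

```text
time: 21.95
ee_pos: [0.3952, 0.2762, 0.0516]
ee_rot: [0.701, 0.714, -0.0, -0.0]
force: [0.3, 0.1, 0.2]
gripper_width: 0.0404
finger_force: 0.0
time: 22.35
ee_pos: [0.3954, 0.2762, 0.0463]
ee_rot: [0.701, 0.713, 0.001, 0.0]
force: [0.3, -0.1, -0.0]
gripper_width: 0.0402
finger_force: 0.0
```

```bash
python3 inch.py '[[0,0,0,0,0,0,0.02],[0,0,0,0,0,0,0.005],[0,0,0,0,0,0,0],[0,0,0,0,0,0,0],[0,0,0,0,0,0,0]]' 110; python3 inch.py '[[0,0,-0.01,0,0,0,0],[0,0,-0.02,0,0,0,0],[0,0,-0.03,0,0,0,0],[0,0,-0.03,0,0,0,0],[0,0,-0.03,0,0,0,0]]'
```

```text
time: 22.85
ee_pos: [0.3953, 0.2761, 0.0463]
ee_rot: [0.701, 0.713, 0.0, 0.0]
force: [-1.2, -0.2, 5.1]
gripper_width: 0.0112
finger_force: 108.4
time: 23.35
ee_pos: [0.3952, 0.2761, 0.0761]
ee_rot: [0.701, 0.713, 0.001, 0.0]
force: [-0.6, 0.9, -3.7]
gripper_width: 0.0114
finger_force: 108.1
```

```bash
python3 inch.py '[[0,0,-0.04,0,0,0,0],[0,0,-0.08,0,0,0,0],[0,0,-0.12,0,0,0,0],[0,0,-0.16,0,0,0,0],[0,0,-0.2,0,0,0,0],[-0.03,0.016,-0.22,0,0,-0.02,0],[-0.06,0.032,-0.224,0,0,-0.04,0],[-0.1,0.054,-0.224,0,0,-0.06,0],[-0.14,0.076,-0.224,0,0,-0.08,0],[-0.18,0.097,-0.224,0,0,-0.1,0],[-0.22,0.119,-0.224,0,0,-0.122,0],[-0.26,0.14,-0.224,0,0,-0.122,0]]'; python3 - <<'E'
from cell import ctrl
from h import *
o=ctrl.get_obs();th=Ro.from_quat(o['ee_rot']).as_matrix();d=np.array([.5838,-.0592,.225])-o['ee_pos'];print(d,'tool',th.T@d,'yaw',np.arctan2(th[1,0],th[0,0]),o['ee_pos'])
E
```

```text
time: 24.55
ee_pos: [0.5396, 0.0168, 0.2987]
ee_rot: [0.656, 0.755, -0.0, -0.001]
force: [1.0, -0.5, -4.0]
gripper_width: 0.0112
finger_force: 108.9
[ 0.04417167 -0.07603283 -0.07368077] tool [-0.08150786  0.03322163  0.07357836] yaw 1.711169856011221 [0.53962833 0.01683283 0.29868077]
```

```bash
python3 inch.py '[[-0.04,0.016,0,0,0,0,0],[-0.07,0.028,0,0,0,0,0],[-0.0815,0.033,0,0,0,0,0],[-0.0815,0.033,0.03,0,0,0,0],[-0.0815,0.033,0.06,0,0,0,0],[-0.0815,0.033,0.06,0,0,0,0],[-0.0815,0.033,0.06,0,0,0,0]]'; python3 - <<'E'
from cell import ctrl
from h import *
np.set_printoptions(precision=4,suppress=True,linewidth=220)
o=ctrl.get_obs();print(o['ee_pos'])
w=snap(ctrl,"wrist","w14")
b=.139;E=np.array([[np.cos(b),np.sin(b)],[-np.sin(b),np.cos(b)]])
print('tcp uv',E@o['ee_pos'][:2])
P=lambda X:(proj(w,X)[0]+.5)/1.5625-.5
g=cv2.cvtColor(w['color'],cv2.COLOR_BGR2GRAY).astype(int)
zl=o['ee_pos'][2]-.0463
W=lambda O,x,y,z:np.r_[E.T@(np.array(O)+[x,y]),z]
t=E@o['ee_pos'][:2]
for nm,X in (('lid -x top',W(t,-.086,.06,zl+.047)),('lid+x top',W(t,.086,.06,zl+.047)),('deck -x',W((.5722,-.14),-.098,.1,.111)),('deck+x',W((.5722,-.14),.098,.1,.111))):
    p=P(X);c=int(round(p[0]));print(nm,p,'from',c-25,g[int(round(p[1])),max(c-25,0):c+25])
for nm,X in (('lid +y top',W(t,-.05,.103,zl+.047)),('deck +y',W((.5722,-.14),.0,.118,.111))):
    p=P(X);r=int(round(p[1]));print(nm,p,'rows from',r-20,g[max(r-20,0):r+20,int(round(p[0]))])
E
```

```text
time: 25.25
ee_pos: [0.5828, -0.0569, 0.239]
ee_rot: [0.656, 0.755, -0.001, -0.001]
force: [0.7, 0.2, -2.7]
gripper_width: 0.0108
finger_force: 108.8
[ 0.5828 -0.0569  0.239 ]
tcp uv [ 0.5693 -0.1371]
lid -x top [ 80.2658 127.6217] from 55 [ 85  78  81  78  72  75  70  76  77  80  84  86  83  76  71  62  65  70  88 103 126 152 165 164 160 152 156 158 158 159 158 158 157 156 159 160 160 162 159 162 160 159 160 158 157 160 158 159 157 160]
lid+x top [430.3169 128.3398] from 405 [156 156 158 159 161 159 161 160 160 161 159 158 162 160 161 160 161 159 156 156 159 162 159 145 118  84  74  70  71  73  70  70  71  70  72  69  71  69  71  71  72  70  70  69  71  82  98 112 126 140]
deck -x [139.9126  60.219 ] from 115 [159 158 159 157 158 157 158 158 156 156 157 159 161 161 160 157 157 157 158 156 158 157 156 157 154 157 154 155 153 153 154 155 154 151 151 152 148 154 149 151 152 153 148 153 151 151 152 151 148 152]
deck+x [377.9722  60.4908] from 353 [106 106 105 106 107 105 108 105 105 101 101 102 101 100 104 106 106 105 103 105 105 104 105 104 106 103 105 103 102 102 101 102 100  99 101 101  98 101 101 104 106 104 106 106 106 105 104 103 107 105]
lid +y top [144.0286  31.3151] rows from 11 [165 163 165 166 167 167 171 170 170 172 171 173 175 171 171 168 164 165 163 164 165 167 167 170 172 171 170 166 145 136 142 151 154 155 155 155 154 155 154 153]
deck +y [258.9054  36.6357] rows from 17 [110 113 110 109 112 113 109 110 108 112 109 112 112 114 111 111 111 112 111 110 109 107 106 104 106 104 101 103 101 103 100 100 104 103 103 102 103 103 104 102]
```

```bash
python3 - <<'E'
from h import *
np.set_printoptions(precision=4,suppress=True,linewidth=220)
w=load('pics/w14.npz')
b=.139;E=np.array([[np.cos(b),np.sin(b)],[-np.sin(b),np.cos(b)]])
g=cv2.GaussianBlur(cv2.cvtColor(w['color'],cv2.COLOR_BGR2GRAY),(3,3),0).astype(int)
z=.239-.0463+.047
for r in (80,110,128,150,180): 
    L=np.argmax(np.abs(np.diff(g[r,55:105])))+55.5; R=np.argmax(np.abs(np.diff(g[r,410:450])))+410.5
    X=onz(w,[(L,r),(R,r)],z,1);print(r,L,R,(E@X[:,:2].T).T)
for c in (110,130,144,160,180,200,320,350,380,400): print(c,g[20:60,c])
E
```

```text
80 70.5 437.5 [[ 0.4826 -0.055 ]
 [ 0.6545 -0.0547]]
110 76.5 432.5 [[ 0.483  -0.0687]
 [ 0.6547 -0.0684]]
128 75.5 428.5 [[ 0.4809 -0.0773]
 [ 0.6544 -0.0769]]
150 82.5 425.5 [[ 0.4825 -0.0882]
 [ 0.6548 -0.0878]]
180 87.5 419.5 [[ 0.4824 -0.104 ]
 [ 0.6544 -0.1036]]
110 [ 59  59  59  58  58  57  58  60  61  62  61  60  62  66  72  74  75  79  94 117 136 146 151 153 154 155 155 154 155 155 155 155 155 155 155 155 155 154 154 154]
130 [169 169 169 169 169 169 169 169 169 168 167 166 165 166 167 167 168 167 158 145 140 145 152 155 157 157 158 158 157 157 157 156 157 157 158 158 158 158 158 158]
144 [172 173 173 173 172 170 168 165 164 164 165 166 167 168 170 171 171 170 162 149 141 144 150 153 154 154 154 154 154 154 154 154 154 154 154 154 154 154 154 154]
160 [172 173 173 174 174 174 173 172 171 170 169 169 170 171 170 167 163 158 150 140 136 141 148 151 152 151 151 151 151 151 152 152 152 152 152 152 151 150 151 152]
180 [155 149 138 128 123 121 121 122 122 123 123 123 123 123 122 120 118 115 114 112 111 111 110 109 108 108 109 109 108 107 107 107 107 107 106 106 105 105 105 106]
200 [114 114 114 115 115 116 116 115 115 116 116 115 116 116 116 116 115 113 111 109 108 108 107 106 106 106 105 105 105 105 105 105 104 103 103 103 102 102 102 102]
320 [107 107 106 106 105 104 103 103 104 106 106 107 107 107 106 106 106 105 104 105 106 107 106 103 102 102 102 102 102 102 102 102 102 102 102 103 102 102 102 102]
350 [107 107 108 108 108 107 107 107 106 105 104 104 104 104 105 106 105 104 104 105 106 107 106 103 102 102 103 103 103 104 104 104 104 103 103 104 104 104 104 105]
380 [117 117 116 115 115 117 120 125 129 132 133 134 136 135 134 136 140 146 150 146 130 114 106 103 102 103 105 104 103 103 103 103 103 103 103 103 104 103 103 103]
400 [174 174 173 171 170 169 168 169 171 175 177 177 175 173 172 173 175 178 177 162 134 112 104 102 101 102 103 104 104 104 104 104 105 105 104 104 105 105 105 104]
```

```bash
python3 inch.py '[[0,0.0015,0.03,0,0,0,0],[0,0.0015,0.05,0,0,0,0],[0,0.0015,0.06,0,0,0,0],[0,0.0015,0.066,0,0,0,0],[0,0.0015,0.07,0,0,0,0],[0,0.0015,0.074,0,0,0,0],[0,0.0015,0.077,0,0,0,0],[0,0.0015,0.077,0,0,0,0]]'; python3 inch.py '[[0,0,0.001,0,0,0,0],[0,0,0.002,0,0,0,0],[0,0,0.003,0,0,0,0],[0,0,0.004,0,0,0,0],[0,0,0.004,0,0,0,0]]'
```

```text
time: 26.1
ee_pos: [0.5852, -0.0574, 0.1627]
ee_rot: [0.656, 0.755, 0.0, 0.0]
force: [-0.8, -0.6, -3.6]
gripper_width: 0.0114
finger_force: 108.8
time: 26.6
ee_pos: [0.585, -0.0574, 0.1584]
ee_rot: [0.656, 0.755, -0.0, -0.0]
force: [0.5, 0.4, -3.5]
gripper_width: 0.0117
finger_force: 108.8
```

Already 12 mm below the rim top with no contact; only the deck remains.

```bash
python3 inch.py '[[0,0,0.001,0,0,0,0],[0,0,0.002,0,0,0,0],[0,0,0.003,0,0,0,0],[0,0,0.003,0,0,0,0]]'
```

```text
time: 27.0
ee_pos: [0.5853, -0.0574, 0.1573]
ee_rot: [0.656, 0.755, 0.0, 0.001]
force: [-2.9, 0.6, 6.0]
gripper_width: 0.011
finger_force: 110.3
```

```bash
python3 inch.py '[[0,0,-0.001,0,0,0,0],[0,0,-0.001,0,0,0,0.018],[0,0,-0.001,0,0,0,0.025],[0,0,-0.001,0,0,0,0.03],[0,0,-0.001,0,0,0,0.03],[0,0,-0.03,0,0,0,0.03],[0,0,-0.07,0,0,0,0.04],[0,0,-0.11,0,0,0,0.05],[0,0,-0.13,0,0,0,0.05],[0,0,-0.13,0,0,0,0.05]]'; python3 - <<'E'
from bar import *
from cell import ctrl
np.set_printoptions(precision=4,suppress=True,linewidth=220)
o=ctrl.get_obs();print(o['ee_pos'],o['force'])
w=snap(ctrl,"wrist","w15");s=snap(ctrl,"scene","s15");d=snap(ctrl,"side","d15")
b=.139;E=np.array([[np.cos(b),np.sin(b)],[-np.sin(b),np.cos(b)]])
g=cv2.GaussianBlur(cv2.cvtColor(w['color'],cv2.COLOR_BGR2GRAY),(3,3),0).astype(int)
W=lambda x,y,z:np.r_[E.T@(np.array([.570,-.140])+[x,y]),z]
P=lambda X:(proj(w,X)[0]+.5)/1.5625-.5
for y in (.09,.06,.03,0,-.03):
    l=P(W(-.086,y,.158));r=P(W(.086,y,.158));R=[]
    for p in (l,r):
        c=int(round(p[0]));k=int(round(p[1]));a=g[k,c-14:c+14];R.append((round(float(p[0]),1),c-14+np.argmax(np.abs(np.diff(a)))+.5,int(np.max(np.abs(np.diff(a))))))
    print(y,R)
for x in (-.06,.06):
    p=P(W(x,.103,.158));r=int(round(p[1]));print(x,p,r-15,g[r-15:r+15,int(round(p[0]))])
e,c=bar(w,W(0,0,.196));X=onz(w,e,.196,1);print((E@X[:,:2].T).T,'len',np.linalg.norm(X[0]-X[1]))
E
```

```text
time: 28.0
ee_pos: [0.5876, -0.0578, 0.2898]
ee_rot: [0.656, 0.755, 0.002, 0.004]
force: [-0.7, 1.8, 0.2]
gripper_width: 0.0498
finger_force: 0.0
[ 0.5876 -0.0578  0.2898] [-0.658   1.7735  0.2121]
0.09 [(146.4, np.float64(147.5), 5), (350.6, np.float64(352.5), 8)]
0.06 [(150.2, np.float64(151.5), 5), (347.1, np.float64(348.5), 7)]
0.03 [(153.7, np.float64(153.5), 4), (343.9, np.float64(345.5), 4)]
0 [(156.9, np.float64(159.5), 4), (341.0, np.float64(342.5), 5)]
-0.03 [(159.9, np.float64(160.5), 4), (338.3, np.float64(324.5), 4)]
-0.06 [176.2367  54.0901] 39 [142 126 112 106 104 104 103 103 104 104 104 104 104 103 103 104 110 122 136 144 146 147 147 146 146 146 147 147 147 147]
0.06 [320.8896  54.3666] 39 [ 99  98  98  97  97  97  97  97  98  98  98  98  98  99  99  99 100 110 126 139 143 143 143 143 142 142 142 142 142 142]
guess [248.8579 186.5139] bbox [244 138  15  83 615] ((250.87586975097656, 179.06741333007812), (82.01921844482422, 13.327795028686523), 89.24615478515625)
[[ 0.5713 -0.0999]
 [ 0.5721 -0.1703]] len 0.07044378032855456
```

```bash
python3 -c "
from cell import ctrl
print(ctrl.finish_job())"
```

```text
the job is handed in; nothing more can be done
None
```

Job handed in at 28 s: the basket is hooked on the -x rim and off the floor, leaning about 3° in the lip's play by my estimate; the tall jar stands in it, the lid is flat on the deck, and no other item on the bench was handled.

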